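Clear the display slab and load the macaron trays

TASK

First wipe every shard of nougat brittle off the marble slab over its front edge into the crumb gutter, using the scraper block and never touching the shards with the fingers or a tray. Only then slide each macaron tray under the glass shelf into the bay with the tag of its colour, macaron end first and fully home against the back stop, and also stand the scraper back upright in the middle of its black mat. Leave the jam jar, the can and the gift box alone.

Things in the scene. Friction and masses are not known exactly. Their poses are not given: they have to be found in the camera images.
- station: fixed display station. Origin on the counter under the middle of the slab's front edge; x away from the robot to the back, y along the edge, z up; points below are in this frame, mm. White marble slab x 0 to 335, y -145 to 145, top z 50; open above from x 0 to 235, with 10 mm high steel lips along both sides (y +-145) and none along the front edge
- gutter (a point): middle of the crumb gutter's floor, at station x -50, y 0, z 6. The steel gutter lies along the slab's front edge: inside x -100 to 0, y -145 to 145, top of its front wall z 35
- shelf_edge (a point): middle of the glass shelf's front edge, at its underside: station x 235, y 0, z 98. The shelf (x 235 to 340, top z 105) roofs three bays side by side centred on y -90, 0 and 90, each 80 mm wide between 10 mm brown walls (x 235 to 335), 48 mm clear above the slab, open to the front, closed by a back stop with its face at x 335
- scraper: scraper block like a plasterer's float, 300 g: blue flat block 50 (x) by 85 (y) by 22 mm high, above it on two short posts a black bar handle 20 (x) by 75 (y) mm from z 65 to z 103. Origin at the centre of its underside, z up through the handle. Grip the handle across its 20 mm
- mat: fixed black rubber mat 90 (x) by 180 (y) by 4 mm, the scraper's place; origin at the centre of its underside, the scraper stands on it at the start with their long sides (y) roughly parallel
- chip0: caramel-brown shard of nougat brittle, 60 by 40 by 10 mm, 25 g, loose on the marble slab at the start (or absent); origin at the centre of its underside, x along its length
- chip1: caramel-brown shard of nougat brittle, 60 by 40 by 10 mm, 25 g, loose on the marble slab at the start (or absent); origin at the centre of its underside, x along its length
- chip2: caramel-brown shard of nougat brittle, 60 by 40 by 10 mm, 25 g, loose on the marble slab at the start (or absent); origin at the centre of its underside, x along its length
- chip3: caramel-brown shard of nougat brittle, 60 by 40 by 10 mm, 25 g, loose on the marble slab at the start (or absent); origin at the centre of its underside, x along its length
- tray_red: sample tray, about 300 g (or absent): white board 170 (x) by 64 (y) by 10 mm; red dummy macarons fixed on it, x -28 to 80, up to z 34; red upright grip block 30 (x) by 20 (y) mm centred at x -45, y 0, up to z 65: too tall for the glass, stays outside. Origin at the centre of its underside, x to the macaron end; centre of mass about 26 mm from it towards the grip block
- tag_red: red bar tag 20 (x) by 50 (y) by 12 mm, fixed on the glass shelf over the middle of the bay for the red tray; origin at the centre of its underside, at station x 260, z 105 (55 mm above the slab), axes parallel to the station's. A tray pushed right up to the back stop has its origin 10 mm in front of (-x) the tag's origin
- tray_green: sample tray, about 300 g (or absent): white board 170 (x) by 64 (y) by 10 mm; green dummy macarons fixed on it, x -28 to 80, up to z 34; green upright grip block 30 (x) by 20 (y) mm centred at x -45, y 0, up to z 65: too tall for the glass, stays outside. Origin at the centre of its underside, x to the macaron end; centre of mass about 26 mm from it towards the grip block
- tag_green: green bar tag 20 (x) by 50 (y) by 12 mm, fixed on the glass shelf over the middle of the bay for the green tray; origin at the centre of its underside, at station x 260, z 105 (55 mm above the slab), axes parallel to the station's. A tray pushed right up to the back stop has its origin 10 mm in front of (-x) the tag's origin
- tray_yellow: sample tray, about 300 g (or absent): white board 170 (x) by 64 (y) by 10 mm; yellow dummy macarons fixed on it, x -28 to 80, up to z 34; yellow upright grip block 30 (x) by 20 (y) mm centred at x -45, y 0, up to z 65: too tall for the glass, stays outside. Origin at the centre of its underside, x to the macaron end; centre of mass about 26 mm from it towards the grip block
- tag_yellow: yellow bar tag 20 (x) by 50 (y) by 12 mm, fixed on the glass shelf over the middle of the bay for the yellow tray; origin at the centre of its underside, at station x 260, z 105 (55 mm above the slab), axes parallel to the station's. A tray pushed right up to the back stop has its origin 10 mm in front of (-x) the tag's origin
- jam_jar: amber jam jar with a red cap, 66 mm across, 100 mm high, origin at the centre of its underside; leave alone
- biscuit_can: copper-coloured can, 72 mm across, 70 mm high, origin at the centre of its underside; leave alone
- gift_box: orange gift box 70 by 100 by 80 mm high, origin at the centre of its underside; leave alone

How it is judged (in metres and radians):
On the way, in this order (a step that is already met when the one before it is completed fails the run):
1. all shards of brittle lie in the crumb gutter (x of chip0 in the frame of station between -0.11 and 0.005 m and y of chip0 in the frame of station between -0.15 and 0.15 m and z of each of chip0, chip1, chip2, chip3 in the frame of station below 0.045 m and x of chip1 in the frame of station between -0.11 and 0.005 m and y of chip1 in the frame of station between -0.15 and 0.15 m and x of chip2 in the frame of station between -0.11 and 0.005 m and y of chip2 in the frame of station between -0.15 and 0.15 m and x of chip3 in the frame of station between -0.11 and 0.005 m and y of chip3 in the frame of station between -0.15 and 0.15 m), for 0.2 s.
2. every tray is fully home in the bay of its colour (x of tray_red in the frame of tag_red between -0.018 and 0 m and y of tray_red in the frame of tag_red between -0.02 and 0.02 m and z of tray_red in the frame of tag_red below -0.048 m and angle between the x axis of tray_red and the x axis of tag_red, either way round below 0.2 rad and linear speed of each of tray_red, tray_green, tray_yellow below 0.02 m/s and x of tray_green in the frame of tag_green between -0.018 and 0 m and y of tray_green in the frame of tag_green between -0.02 and 0.02 m and z of tray_green in the frame of tag_green below -0.048 m and angle between the x axis of tray_green and the x axis of tag_green, either way round below 0.2 rad and x of tray_yellow in the frame of tag_yellow between -0.018 and 0 m and y of tray_yellow in the frame of tag_yellow between -0.02 and 0.02 m and z of tray_yellow in the frame of tag_yellow below -0.048 m and angle between the x axis of tray_yellow and the x axis of tag_yellow, either way round below 0.2 rad), for 0.2 s.
At the end, for the whole second after the job is handed in: All shards lie in the crumb gutter, every tray present is flat in the bay with the tag of its colour and within 8 mm of the back stop, and the scraper stands upright on its mat, its centre within 50 mm of the mat's centre; all at rest (all of step 1 and all of step 2 and horizontal distance between scraper and mat below 0.05 m and angle between scraper's own z axis and vertical below 0.1 rad and z of scraper in the frame of mat below 0.012 m and linear speed of scraper below 0.02 m/s); the robot touches nothing.
It fails at once if the fingers touch a shard of brittle (contact force between the fingers and chip0 above 0.3 N or contact force between the fingers and chip1 above 0.3 N or contact force between the fingers and chip2 above 0.3 N or contact force between the fingers and chip3 above 0.3 N).
It fails at once if a tray touches a shard of brittle (contact force between any of tray_red, tray_green, tray_yellow and chip0 above 0.3 N or contact force between any of tray_red, tray_green, tray_yellow and chip1 above 0.3 N or contact force between any of tray_red, tray_green, tray_yellow and chip2 above 0.3 N or contact force between any of tray_red, tray_green, tray_yellow and chip3 above 0.3 N).
It fails at once if the jam jar, the can or the gift box is moved by more than 25 mm or tipped (distance of any of jam_jar, biscuit_can, gift_box from where it was at the start of the episode above 0.025 m or angle between any of jam_jar, biscuit_can, gift_box's own z axis and vertical above 0.3 rad).
Of chip0, chip1, chip2, chip3 only 3 to 4 are there at a start; the rules pass over those that are not, and their reading is None.
Of tray_red, tray_green, tray_yellow only 2 to 3 are there at a start; the rules pass over those that are not, and their reading is None.
At some moment in a run one of scraper, tray_red, tray_green, tray_yellow may be knocked a few centimetres aside while the robot is not near it.
Once in a run the grip may slacken for a moment while it holds something.
It also fails if it takes over 208 s, if anything falls off the work surface, if the arm or the gripper's body presses on something with over 40 N, if the wrist force passes 120 N, or if a joint passes its speed limit or range.

ROBOT

A 6-joint arm with a two-finger parallel gripper is mounted at the origin on the work surface. World frame = base frame: x ahead of the robot, y to its left, z up, the work surface at z = 0. Lengths are in mm, angles in degrees, forces in N, time in s.
With the tool pointing down it reaches from about 300 to 850 mm from the base axis. Payload 4.2 kg.
Tool frame: the origin (TCP) lies midway between the tips of the shut fingers; the grasp point (between the pads) lies 19 mm behind it; z points along the fingers, y is the line along which they close (so a half turn about z gives the same grasp; the last joint's range is limited). The gripper opens to 91 mm and grips with 3 to 60 N. Pads are 32 mm wide; open, the fingers measure 118 mm over their backs; the gripper's body (76 mm by 178 mm) begins 60 mm behind the grasp point.
Start: joints at [66.406, 18.312, 89.639, -0, 72.044, -1.146], TCP at [219.569, 531.444, 213.976] pointing down, gripper open.
Joint ranges: [-177.97, 177.97], [-48.28, 115.42], [12.27, 149.76], [-77.06, 257.06], [2.81, 150.46], [-146.56, 146.56]. Speed limits (degrees/s): [147.25, 147.25, 180, 180, 180, 180].

INTERFACE

Orientations are given as [roll, pitch, yaw] about the fixed x, y, z axes, in that order (R = Rz(yaw) Ry(pitch) Rx(roll)).
In Python, from workcell import env gives the robot as it stands.
- The arm moves only by the tool send_rows, never from a script. Its argument "steps" is a list that holds one entry, the list of rows, each a list of 5 numbers: the shift along the tool's x, y, z scaled (see below), then the turn about the tool's z scaled (see below), then the opening, from 0 (shut) to 1 (fully open). In form: [[[dx, dy, dz, yaw, fingers], ...]]. A call has 1 to 5 rows; each row shifts and turns the commanded pose from where the row before left it, along the tool's axes as they then stand; what a row does not reach is not made up. The controller multiplies each number of a shift by 0.04 m and each number of a turn by 0.12 rad. A row lasts 1/12 s, in which the tool goes at most 41.7 mm and 7.16 degrees, less where a joint would pass 70% of its speed; a pose out of reach is approached as far as the arm can. A call with a number of a shift or a turn outside -1 to 1 is refused whole. A call with a gripper value outside its range is refused whole. The fingers move at their own pace and stop on an object; "squeeze" is the grip in N (left out, the last holds). Time passes only in rows, so rows that do not move let the fingers close. It gives the time, the measured TCP pose, the force, the opening and the grip force at its end, in the units of the state.
- env.state(): the state, without advancing time (a new reading comes with each control period).
- env.grab_frame(name): name is "side" or "top" or "wrist"; returns a dict with "pixels" (480x640x3 uint8, red, green, blue), "depth" (480x640 float32, mm along the optical axis (not along the pixel's ray), 0 where there is no reading), "intrinsics" (3x3 intrinsics, pixels), "dist" ([k1, k2, p1, p2, k3] as OpenCV has them; the pictures are not rectified), "cam_to_world" (4x4, takes a point from camera to world coordinates). Camera axes: x right, y down, z forward; pixel columns grow to the right and rows downward; lengths in mm; the calibration is good to about 2 mm. A picture is of the moment at which its call begins.
- env.job_done(): hands the job in; it is judged then, once.
The state is a dict: "time_s": time; "qpos": joint angles; "qvel": joint speeds; "effort": joint torques, N m; "ee_pos": TCP position; "ee_rot": TCP orientation; "force": force on the tool from outside, world axes, zero at the start; "torque": the same for the moment, N m; "gripper_width": finger opening in mm; "gripper_force": force on a finger pad.
Only numpy, scipy, OpenCV 4.12 (cv2) and the standard library are available. Lean on these libraries where they do the work, as an engineer would, in place of code of your own. Each camera call takes 0.05 s, during which the arm holds its last target. There are 200 camera calls.

## Working session

There is one attempt and no reset: what is moved stays moved. The work goes in short steps, Python scripts to look and compute and a tool call to move; the robot and the scene stay as the last step left them, time stands still between calls to the robot, and variables do not carry over. Pictures are saved under pics/ and viewed, at most 14 in all, crops included, and the job is handed in when it is done.

Besides the shell and the picture viewer there is one more tool, called as a command line: name --argument value ..., lists and objects as JSON in quotes. send_rows: Moves the arm, as the interface text tells. Shifts and turns lie within -1 to 1; 1 stands for 0.04 m of shift or 0.12 rad of turn. Its arguments: {"type":"object","properties":{"steps":{"type":"array"},"squeeze":{"type":"number"}},"required":["steps"]}

```bash
mkdir -p pics; ls; cat > h.py <<'E'
import numpy as np, cv2
from workcell import env
def grab(n):
    f=env.grab_frame(n); return f
def save(f,name): cv2.imwrite('pics/'+name,f['pixels'][:,:,::-1])
def ray(f,uv):
    uv=np.asarray(uv,float).reshape(-1,1,2)
    n=cv2.undistortPoints(uv,np.array(f['intrinsics']),np.array(f['dist'])).reshape(-1,2)
    T=np.array(f['cam_to_world']); d=np.c_[n,np.ones(len(n))]@T[:3,:3].T
    return T[:3,3],d
def onplane(f,uv,z):
    o,d=ray(f,uv); return o+d*((z-o[2])/d[:,2])[:,None]
def cloud(f):
    h,w=f['depth'].shape; v,u=np.mgrid[:h,:w]
    o,d=ray(f,np.stack([u,v],-1)); return (o+d*f['depth'].reshape(-1,1)).reshape(h,w,3)
E
python3 - <<'E'
from h import *
s=env.state(); print({k:np.round(v,2) for k,v in s.items()})
for n in ['top','side']:
    f=grab(n); save(f,n+'0.png'); print(n,np.round(f['cam_to_world'],2).tolist(),np.round(f['intrinsics'],1).tolist(),f['dist'])
    np.savez(''+n+'0.npz',**f)
E
```

```text
pics
{'time_s': np.float64(0.0), 'qpos': array([66.41, 18.35, 89.71, -0.  , 72.04, -1.14]), 'qvel': array([-0.04,  0.02, -0.05, -0.11,  0.  , -0.08]), 'effort': array([  0.  , -41.25, -23.2 ,   0.07,   0.05,  -0.  ]), 'ee_pos': array([219.37, 530.98, 213.12]), 'ee_rot': array([-179.9 ,   -0.  ,  157.55]), 'force': array([ 0.22, -0.59,  1.12]), 'torque': array([ 0.08, -0.01, -0.06]), 'gripper_force': np.float64(0.0), 'gripper_width': np.float64(91.35)}
top [[0.02, -0.99, 0.11, 404.46], [-1.0, -0.02, -0.0, -13.5], [0.01, -0.11, -0.99, 1022.05], [0.0, 0.0, 0.0, 1.0]] [[451.6, 0.0, 318.0], [0.0, 451.6, 236.2], [0.0, 0.0, 1.0]] [0.00997103 0.         0.         0.         0.        ]
side [[0.86, -0.38, 0.34, 5.43], [-0.51, -0.66, 0.55, -836.84], [0.02, -0.64, -0.76, 1261.96], [0.0, 0.0, 0.0, 1.0]] [[616.9, 0.0, 311.3], [0.0, 616.9, 235.3], [0.0, 0.0, 1.0]] [0.00888916 0.         0.         0.         0.        ]
```

View pics/top0.png

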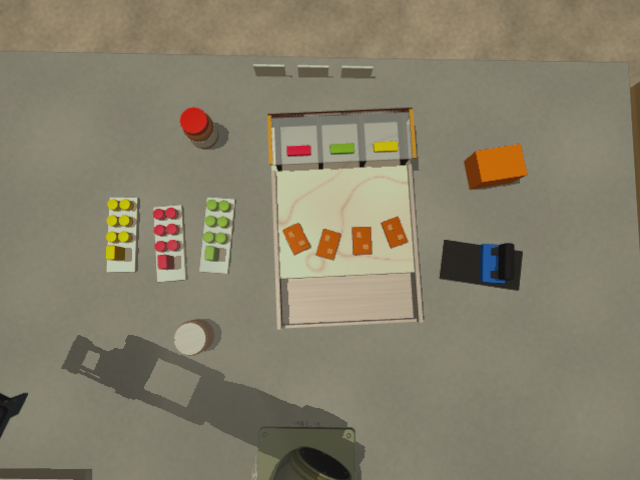

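View pics/side0.png

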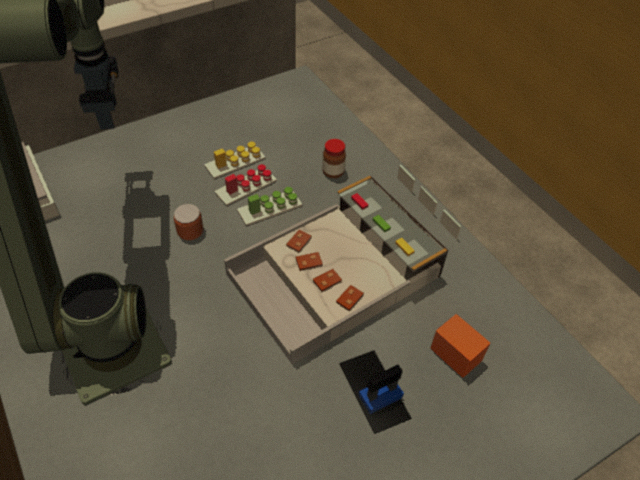

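The top view shows the yellow, red and green trays at (122,234), (170,243) and (218,235), with their macaron ends pointing away from the robot. The four shards are at (296,238), (329,244), (362,240) and (395,232), and the tags from left to right are red, green and yellow. The scraper is on its mat at (495,263), the can at (193,337), the jar at (200,128) and the box at (497,167). The side view shows the same layout.

```bash
cat >> h.py <<'E'
H=lambda f:cv2.cvtColor(f['pixels'],cv2.COLOR_RGB2HSV)
def mask(f,lo,hi,box=None):
    m=cv2.inRange(H(f),np.array(lo),np.array(hi))
    if box: b=np.zeros_like(m); b[box[1]:box[3],box[0]:box[2]]=255; m&=b
    return m
def blobs(m,amin=40):
    c,_=cv2.findContours(m,cv2.RETR_EXTERNAL,cv2.CHAIN_APPROX_NONE)
    return sorted([x for x in c if cv2.contourArea(x)>amin],key=cv2.contourArea,reverse=True)
def rect(f,c,z):
    P=onplane(f,c.reshape(-1,2),z)[:,:2].astype(np.float32)
    (cx,cy),(w,h),a=cv2.minAreaRect(P)
    if w<h: w,h,a=h,w,a+90
    return np.round([cx,cy,w,h,(a+90)%180-90],1)
COL=dict(red=[(165,120,60),(179,255,255)],green=[(35,120,60),(60,255,255)],yellow=[(24,150,80),(34,255,255)])
E
python3 - <<'E'
from h import *
F={n:dict(np.load(n+'0.npz')) for n in ['top','side']}
f=F['top']; C=cloud(f)
for p in [(296,238),(340,210),(310,245),(495,263),(508,262),(340,300),(115,253),(165,263),(211,254),(299,150),(80,300),(218,267),(460,265)]:
    print(p,H(f)[p[1],p[0]],np.round(C[p[1],p[0]],1))
print('tags')
for k,(lo,hi) in COL.items():
    for n,bx in [('top',(260,120,420,170)),('side',(340,180,420,270))]:
        for c in blobs(mask(F[n],lo,hi,bx),30)[:2]: print(k,n,cv2.contourArea(c),rect(F[n],c,117))
    for n,bx in [('top',(90,180,250,300)),('side',(190,130,310,230))]:
        for c in blobs(mask(F[n],lo,hi,bx),8)[:10]:
            M=cv2.boundingRect(c); print('  tray',k,n,cv2.contourArea(c),M,rect(F[n],c,65)[:2],rect(F[n],c,34)[:2])
print('chips')
for n,bx in [('top',(270,170,420,275)),('side',(270,220,380,320))]:
    for c in blobs(mask(F[n],(0,140,60),(18,255,255),bx),100): print(n,rect(F[n],c,60))
print('blue')
for n,bx in [('top',(420,200,560,320)),('side',(330,340,430,440))]:
    for c in blobs(mask(F[n],(100,120,40),(130,255,255),bx),30): print(n,cv2.contourArea(c),rect(F[n],c,26))
E
```

```text
(296, 238) [ 14 234 181] [508.2  30.3  61.5]
(340, 210) [ 20  65 192] [572.3 -63.7  51.6]
(310, 245) [ 15  84 124] [4.947e+02 2.000e-01 5.160e+01]
(495, 263) [107 196 139] [ 464.7 -409.7   22.5]
(508, 262) [ 0 23 34] [ 462.2 -403.5  104.8]
(340, 300) [ 18  50 182] [377.  -68.5   5.4]
(115, 253) [ 22 216  92] [469.4 413.6  61.2]
(165, 263) [178 176 194] [449.9 306.1  63. ]
(211, 254) [ 40 148 171] [470.4 209.   66.5]
(299, 150) [176 212 197] [685.1  25.7 115.7]
(80, 300) [ 26  41 131] [367.4 509.2   3.7]
(218, 267) [ 41  26 194] [445.5 205.1  11. ]
(460, 265) [17 44 41] [ 459.8 -337.5    5.8]
tags
red top 193.5 [684.3  26.7  48.   19.9 -86.1]
red side 83.5 [681.1  21.9  49.   19.3 -86.1]
  tray red top 95.5 (158, 255, 9, 14) [452.9 312. ] [454.5 322.5]
  tray red top 73.0 (165, 208, 11, 10) [557.9 300.8] [562.9 311. ]
  tray red top 72.0 (154, 225, 11, 10) [520.8 322.1] [524.6 333. ]
  tray red top 72.0 (153, 209, 11, 10) [555.3 326.2] [560.2 337.2]
  tray red top 70.5 (155, 241, 11, 10) [486.7 318.2] [489.4 328.9]
  tray red top 69.5 (166, 224, 11, 10) [523.5 296.8] [527.3 306.9]
  t
[... 1717 characters left out ...]
408.1]
  tray yellow side 13.0 (242, 152, 6, 4) [528.9 378.1] [542.4 409.6]
  tray yellow side 13.0 (248, 142, 7, 5) [563.1 405. ] [577.6 437.2]
  tray yellow side 12.0 (227, 150, 6, 5) [494.5 404.8] [507.2 436.9]
  tray yellow side 12.0 (253, 148, 6, 4) [563.7 377.9] [578.2 409.4]
chips
top [ 506.  -109.9   58.5   39.2    2.7]
top [ 525.6 -179.6   58.3   39.1   21.1]
top [496.9 -38.8  58.4  38.7 -15.6]
top [507.9  30.4  58.5  38.2  26.2]
side [ 522.4 -183.7   61.1   39.7   21.4]
side [ 502.8 -114.1   60.4   41.     1.6]
side [494.1 -42.   58.   43.  -14.5]
side [505.1  27.   60.8  38.7  27.2]
blue
top 560.5 [ 463.7 -401.6   85.    52.6   -1.3]
side 540.0 [ 459.4 -409.9   88.1   55.1   -3.3]
```

```bash
cat >> h.py <<'E'
O=np.array([428.9,-80.0]); YS=3.6
def st2w(x,y):
    c,s=np.cos(np.radians(YS)),np.sin(np.radians(YS)); return O+np.array([c*x-s*y,s*x+c*y])
def w2st(p):
    c,s=np.cos(np.radians(YS)),np.sin(np.radians(YS)); d=np.asarray(p)[...,:2]-O; return np.stack([c*d[...,0]+s*d[...,1],-s*d[...,0]+c*d[...,1]],-1)
def plan(*wps):
    """wps (x,y,z,yaw); prints per-row tool numbers: turn rows first then shift rows"""
    s=env.state(); p=np.array(s['ee_pos']); y=s['ee_rot'][2]
    print('at',np.round(p,1),np.round(s['ee_rot'],2),'w',round(float(s['gripper_width']),1),'gf',round(float(s['gripper_force']),1),'F',np.round(s['force'],1),'t',s['time_s'])
    for w in wps:
        t=-((w[3]-y+180)%360-180)/6.8755; n=int(np.ceil(abs(t)-.02)); y=w[3]
        if abs(t)>.03: print(' turn',round(t,2),'=',n,'x',round(t/max(n,1),3))
        a=np.radians(y); d=np.array(w[:3])-p; p=np.array(w[:3],float)
        T=np.array([np.cos(a)*d[0]+np.sin(a)*d[1],np.sin(a)*d[0]-np.cos(a)*d[1],-d[2]])/40
        n=max(1,int(np.ceil(np.linalg.norm(T)-.02))); print(' shift',np.round(T,2),'=',n,'x',np.round(T/n,3))
E
python3 - <<'E'
from h import *
plan((461.5,-406,213,178))
f=dict(np.load('top0.npz'))
m=cv2.inRange(H(f),(0,0,0),(179,120,62)); m[:200]=0;m[320:]=0;m[:,:425]=0;m[:,560:]=0
m|=mask(f,(100,120,40),(130,255,255),(420,200,560,320))
c=blobs(m)[0]; print('mat',rect(f,c,4),cv2.boundingRect(c))
f=dict(np.load('side0.npz'))
m=cv2.inRange(H(f),(0,0,0),(179,120,62)); m[:340]=0;m[440:]=0;m[:,:330]=0;m[:,425:]=0
m|=mask(f,(100,120,40),(130,255,255),(330,340,430,440))
c=blobs(m)[0]; print('mat',rect(f,c,4),cv2.boundingRect(c))
E
```

```text
at [219.4 531.  213.2] [-179.91   -0.    157.55] w 91.2 gf 0.0 F [-0.1  0.   0. ] t 0.1
 turn -2.97 = 3 x -0.991
 shift [-6.87e+00 -2.32e+01  1.00e-02] = 25 x [-0.275 -0.928  0.   ]
mat [ 468.6 -385.8  178.   101.6   82.5] (440, 240, 82, 50)
mat [ 476.4 -389.5  180.3  124.6   82.3] (340, 351, 72, 83)
```

send_rows --steps '[[[0, 0, 0, -0.99, 1], [0, 0, 0, -0.99, 1], [0, 0, 0, -0.99, 1], [0, 0, 0, 0, 1]]]'

```text
time_s: 0.43
ee_pos: [219.5, 531.2, 213.5]
ee_rot: [-179.9, -0.0, 178.1]
force: [0.9, -0.5, -0.1]
gripper_width: 91.2
gripper_force: 0.0
```

send_rows --steps '[[[-0.275, -0.928, 0, 0, 1], [-0.275, -0.928, 0, 0, 1], [-0.275, -0.928, 0, 0, 1], [-0.275, -0.928, 0, 0, 1], [-0.275, -0.928, 0, 0, 1]]]'

```text
time_s: 0.85
ee_pos: [267.9, 342.2, 213.7]
ee_rot: [-180.0, -0.0, 177.8]
force: [0.2, -0.3, 0.7]
gripper_width: 91.1
gripper_force: 0.0
```

send_rows --steps '[[[-0.275, -0.928, 0, 0, 1], [-0.275, -0.928, 0, 0, 1], [-0.275, -0.928, 0, 0, 1], [-0.275, -0.928, 0, 0, 1], [-0.275, -0.928, 0, 0, 1]]]'

```text
time_s: 1.27
ee_pos: [316.1, 154.8, 214.0]
ee_rot: [180.0, 0.0, 177.8]
force: [0.6, 0.1, 1.3]
gripper_width: 91.3
gripper_force: 0.0
```

send_rows --steps '[[[-0.275, -0.928, 0, 0, 1], [-0.275, -0.928, 0, 0, 1], [-0.275, -0.928, 0, 0, 1], [-0.275, -0.928, 0, 0, 1], [-0.275, -0.928, 0, 0, 1]]]'

```text
time_s: 1.68
ee_pos: [364.6, -32.8, 214.0]
ee_rot: [180.0, 0.0, 177.8]
force: [1.0, 0.1, 0.3]
gripper_width: 91.0
gripper_force: 0.0
```

send_rows --steps '[[[-0.275, -0.928, 0, 0, 1], [-0.275, -0.928, 0, 0, 1], [-0.275, -0.928, 0, 0, 1], [-0.275, -0.928, 0, 0, 1], [-0.275, -0.928, 0, 0, 1]]]'

```text
time_s: 2.1
ee_pos: [413.0, -220.3, 213.8]
ee_rot: [180.0, -0.0, 177.7]
force: [0.6, -0.2, -0.5]
gripper_width: 91.3
gripper_force: 0.0
```

send_rows --steps '[[[-0.275, -0.928, 0, 0, 1], [-0.275, -0.928, 0, 0, 1], [-0.275, -0.928, 0, 0, 1], [-0.275, -0.928, 0, 0, 1], [0, 0, 0, 0, 1]]]'

```text
time_s: 2.52
ee_pos: [453.2, -374.6, 212.6]
ee_rot: [-179.8, 0.1, 177.6]
force: [0.4, -0.6, -0.4]
gripper_width: 91.3
gripper_force: 0.0
```

```bash
python3 - <<'E'
from h import *
f=grab('wrist'); save(f,'w1.png'); np.savez('w1.npz',**f); print(np.round(f['cam_to_world'],3).tolist())
plan((461.5,-406,213,178))
E
```

```text
[[0.042, 0.962, 0.27, 377.066], [0.999, -0.039, -0.017, -370.167], [-0.006, 0.271, -0.963, 384.236], [0.0, 0.0, 0.0, 1.0]]
at [ 452.1 -371.1  212.6] [ 1.7998e+02 -4.0000e-02  1.7762e+02] w 91.6 gf 0.0 F [-0.8  1.  -0.3] t 2.5667
 turn -0.06 = 1 x -0.056
 shift [-0.27 -0.86 -0.01] = 1 x [-0.265 -0.864 -0.011]
```

View pics/w1.png

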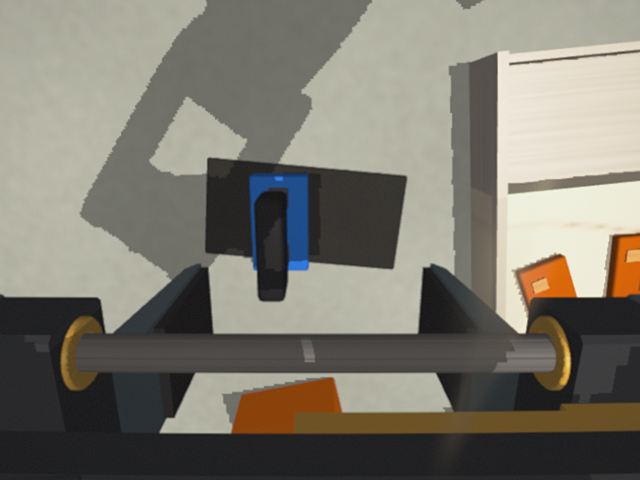

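The wrist view shows the mat's corners at (207,158), (407,177), (393,268) and (205,252). The blue block is at (279,222) and the black handle at (271,247), lying across the mat.

```bash
python3 - <<'E'
from h import *
f=dict(np.load('w1.npz')); C=cloud(f)
R=np.zeros((480,640),bool); R[165:310,235:330]=1
m=(C[...,2]>85)&(C[...,2]<125)&R
print('handle z',np.round(np.percentile(C[m][:,2],[10,50,90]),1), [round(float(x),1) for x in (*cv2.minAreaRect(C[m][:,:2].astype(np.float32))[0],*cv2.minAreaRect(C[m][:,:2].astype(np.float32))[1],cv2.minAreaRect(C[m][:,:2].astype(np.float32))[2])])
m=m.astype(np.uint8)*255; print('handle top ray',rect(f,blobs(m)[0],107))
b=blobs(mask(f,(100,120,40),(130,255,255),(235,165,330,290)))[0]; print('blue@26',rect(f,b,26))
q=onplane(f,[(207,158),(407,177),(393,268),(205,252)],4); print('mat',np.round(q,1).tolist(),np.round(q.mean(0),1))
g=grab('top'); Ct=cloud(g); R=np.zeros((480,640),bool); R[220:300,440:540]=1
m=(Ct[...,2]>85)&(Ct[...,2]<125)&R; P=Ct[m][:,:2].astype(np.float32); print('top handle',cv2.minAreaRect(P),np.median(Ct[m][:,2]))
plan((461.5,-406,213,178))
E
```

```text
handle z [103.5 107.5 108.6] [462.1, -406.6, 20.2, 73.7, 87.5]
handle top ray [ 460.4 -405.5   76.6   21.2   -2.4]
blue@26 [ 461.5 -407.1   85.9   50.5   -2.5]
mat [[405.3, -469.7, 4.0], [429.6, -292.2, 4.0], [515.5, -304.1, 4.0], [492.4, -481.2, 4.0]] [ 460.7 -386.8    4. ]
top handle ((465.5271301269531, -412.73065185546875), (2.8216919898986816, 58.93210983276367), 88.97624969482422) 105.98404109995727
at [ 451.6 -369.   212.8] [ 1.7990e+02 -9.0000e-02  1.7772e+02] w 91.4 gf 0.0 F [-0.2  0.4 -0.6] t 2.6167
 turn -0.04 = 1 x -0.041
 shift [-0.28 -0.92 -0.01] = 1 x [-0.281 -0.917 -0.006]
```

send_rows --steps '[[[-0.28, -0.92, 0, 0, 1], [0, 0, 0, 0, 1], [0, 0, 0.93, 0, 1], [0, 0, 0.93, 0, 1], [0, 0, 0.93, 0, 1]]]'

```text
time_s: 3.03
ee_pos: [461.9, -404.1, 102.1]
ee_rot: [-180.0, 0.1, 177.9]
force: [0.5, -0.2, -0.4]
gripper_width: 91.1
gripper_force: 0.0
```

send_rows --steps '[[[0, 0, 0.88, 0, 1], [0, 0, 0, 0, 1], [0, 0, 0, 0, 1]]]'

```text
time_s: 3.28
ee_pos: [461.0, -403.5, 66.3]
ee_rot: [179.8, -0.2, 178.0]
force: [-0.2, 0.1, 0.3]
gripper_width: 91.5
gripper_force: 0.0
```

```bash
python3 - <<'E'
from h import *
plan((461.5,-406.5,66,177.7))
E
```

```text
at [ 461.  -403.5   66.3] [ 1.7984e+02 -1.7000e-01  1.7797e+02] w 91.5 gf 0.0 F [-0.2  0.1  0.3] t 3.2833
 turn 0.04 = 1 x 0.039
 shift [-0.02 -0.07  0.01] = 1 x [-0.017 -0.075  0.008]
```

send_rows --steps '[[[0, -0.07, 0, 0.04, 1], [0, 0, 0, 0, 0], [0, 0, 0, 0, 0], [0, 0, 0, 0, 0], [0, 0, 0, 0, 0]]]' --squeeze 45

```text
time_s: 3.7
ee_pos: [462.1, -408.6, 68.4]
ee_rot: [-179.9, 0.1, 177.7]
force: [-0.5, 0.1, 0.1]
gripper_width: 67.7
gripper_force: 0.0
```

send_rows --steps '[[[0, 0, 0, 0, 0], [0, 0, 0, 0, 0], [0, 0, 0, 0, 0], [0, 0, 0, 0, 0]]]'

```text
time_s: 4.03
ee_pos: [461.6, -408.2, 67.0]
ee_rot: [180.0, -0.0, 177.7]
force: [0.1, -0.4, -0.5]
gripper_width: 40.5
gripper_force: 0.0
```

send_rows --steps '[[[0, 0, -0.9, 0, 0], [0, 0, -0.9, 0, 0], [0, 0, -0.9, 0, 0], [0, 0, 0, 0, 0]]]'

```text
time_s: 4.37
ee_pos: [464.8, -411.1, 183.1]
ee_rot: [-179.5, 0.6, 177.7]
force: [0.3, 0.4, 1.0]
gripper_width: 13.9
gripper_force: 0.0
```

```bash
python3 - <<'E'
from h import *
x,y=st2w(165,32); x2,y2=st2w(165,32)
plan((x,y,190,93.6),(x,y,115,93.6))
f=grab('top')
for c in blobs(mask(f,(0,140,60),(18,255,255),(270,170,420,275)),100): r=rect(f,c,60); print(r,np.round(w2st(r[:2]-[1.5,1.8]),1))
E
```

```text
at [ 464.8 -411.1  183.1] [-179.46    0.64  177.7 ] w 13.9 gf 0.0 F [0.3 0.4 1. ] t 4.3667
 turn 12.23 = 13 x 0.941
 shift [ 9.12  3.75 -0.17] = 10 x [ 0.912  0.375 -0.017]
 shift [0.   0.   1.88] = 2 x [0.    0.    0.938]
[ 505.9 -109.9   58.6   39.2    2.7] [ 73.4 -36.4]
[ 525.6 -179.6   58.3   39.1   21.1] [  88.6 -107.2]
[496.9 -38.8  58.4  38.7 -15.6] [68.8 35.1]
[507.9  30.4  58.5  38.2  26.2] [ 84.2 103.5]
```

The fingers close slowly, so the lift went up before the grip closed. I'll reopen and go back down.

send_rows --steps '[[[0, 0, 0, 0, 0.6], [0, 0, 0, 0, 0.6], [0, 0, 0, 0, 0.6], [0, 0, 0, 0, 0.6], [0, 0, 0, 0, 0.6]]]'

```text
time_s: 4.83
ee_pos: [461.3, -407.9, 173.9]
ee_rot: [179.9, -0.1, 177.7]
force: [0.2, 0.4, 0.3]
gripper_width: 40.7
gripper_force: 0.0
```

send_rows --steps '[[[0, 0, 0, 0, 0.6], [0, 0, 0, 0, 0.6], [0, 0, 0, 0, 0.6], [0, 0, 0, 0, 0.6]]]'

```text
time_s: 5.17
ee_pos: [461.7, -408.2, 175.0]
ee_rot: [180.0, -0.0, 177.7]
force: [-0.0, 0.7, -0.0]
gripper_width: 54.8
gripper_force: 0.0
```

```bash
python3 - <<'E'
from h import *
f=grab('wrist'); C=cloud(f)
b=blobs(mask(f,(100,120,40),(130,255,255),(150,100,480,330)))[0]; print('blue@26',rect(f,b,26),cv2.boundingRect(b))
plan((461.5,-406.5,66,177.7))
E
```

```text
blue@26 [ 462.1 -406.9   85.5   50.7   -2.4] (284, 167, 67, 108)
at [ 461.7 -408.2  175.1] [180.    0.  177.7] w 54.7 gf 0.0 F [-0.7  0.3  0.4] t 5.2167
 shift [0.01 0.04 2.73] = 3 x [0.002 0.014 0.909]
```

Scraper undisturbed. I'll lower, then close fully before lifting.

send_rows --steps '[[[0, 0.03, 0.9, 0, 0.6], [0, 0, 0.9, 0, 0.6], [0, 0, 0.9, 0, 0.6], [0, 0, 0, 0, 0.6], [0, 0, 0, 0, 0]]]'

```text
time_s: 5.63
ee_pos: [460.9, -406.3, 65.9]
ee_rot: [179.8, -0.2, 177.7]
force: [-0.6, -0.6, 1.2]
gripper_width: 50.9
gripper_force: 0.0
```

send_rows --steps '[[[0, 0, 0, 0, 0], [0, 0, 0, 0, 0], [0, 0, 0, 0, 0], [0, 0, 0, 0, 0], [0, 0, 0, 0, 0]]]'

```text
time_s: 6.05
ee_pos: [462.3, -407.5, 68.6]
ee_rot: [-179.9, 0.1, 177.7]
force: [0.3, -0.4, 7.9]
gripper_width: 19.9
gripper_force: 45.0
```

send_rows --steps '[[[0, 0, 0, 0, 0], [0, 0, 0, 0, 0], [0, 0, 0, 0, 0]]]'

```text
time_s: 6.3
ee_pos: [462.3, -407.5, 68.5]
ee_rot: [-179.9, 0.1, 177.7]
force: [-0.4, 0.2, 6.0]
gripper_width: 20.0
gripper_force: 45.0
```

send_rows --steps '[[[0, 0, -0.9, 0, 0], [0, 0, -0.9, 0, 0], [0, 0, -0.9, 0, 0], [0, 0, 0, 0, 0]]]'

```text
time_s: 6.63
ee_pos: [464.6, -409.7, 182.6]
ee_rot: [-179.5, 0.6, 177.7]
force: [1.5, -1.7, -2.2]
gripper_width: 19.9
gripper_force: 45.0
```

send_rows --steps '[[[0, 0, 0, 0.94, 0], [0, 0, 0, 0.94, 0], [0, 0, 0, 0.94, 0], [0, 0, 0, 0.94, 0], [0, 0, 0, 0.94, 0]]]'

```text
time_s: 7.05
ee_pos: [461.0, -406.4, 173.6]
ee_rot: [180.0, -0.2, 145.1]
force: [-0.0, -0.1, -2.5]
gripper_width: 19.6
gripper_force: 45.0
```

send_rows --steps '[[[0, 0, 0, 0.94, 0], [0, 0, 0, 0.94, 0], [0, 0, 0, 0.94, 0], [0, 0, 0, 0.94, 0], [0, 0, 0, 0.94, 0]]]'

```text
time_s: 7.47
ee_pos: [461.0, -406.4, 173.5]
ee_rot: [-179.9, -0.2, 112.8]
force: [0.5, -0.4, -3.0]
gripper_width: 20.0
gripper_force: 45.0
```

send_rows --steps '[[[0, 0, 0, 0.94, 0], [0, 0, 0, 0.94, 0], [0, 0, 0, 0.94, 0], [0, 0, 0, 0, 0], [0, 0, 0, 0, 0]]]'

```text
time_s: 7.88
ee_pos: [461.2, -406.5, 173.9]
ee_rot: [-179.9, -0.1, 93.8]
force: [0.3, -0.2, -2.7]
gripper_width: 19.8
gripper_force: 45.0
```

```bash
python3 - <<'E'
from h import *
x,y=st2w(160,32)
plan((x,y,180,93.6),(x,y,117,93.6))
E
```

```text
at [ 461.2 -406.5  173.9] [-1.7991e+02 -9.0000e-02  9.3850e+01] w 19.8 gf 45.0 F [ 0.3 -0.2 -2.7] t 7.8833
 turn 0.04 = 1 x 0.036
 shift [ 9.    3.71 -0.15] = 10 x [ 0.9    0.371 -0.015]
 shift [0.   0.   1.58] = 2 x [0.    0.    0.788]
```

send_rows --steps '[[[0.9, 0.37, -0.02, 0.04, 0], [0.9, 0.37, 0, 0, 0], [0.9, 0.37, 0, 0, 0], [0.9, 0.37, 0, 0, 0], [0.9, 0.37, 0, 0, 0]]]'

```text
time_s: 8.3
ee_pos: [524.6, -221.2, 175.5]
ee_rot: [-180.0, -0.0, 93.5]
force: [0.1, 0.2, -2.5]
gripper_width: 19.9
gripper_force: 45.0
```

send_rows --steps '[[[0.9, 0.37, 0, 0, 0], [0.9, 0.37, 0, 0, 0], [0.9, 0.37, 0, 0, 0], [0.9, 0.37, 0, 0, 0], [0.9, 0.37, 0, 0, 0]]]'

```text
time_s: 8.72
ee_pos: [587.9, -36.9, 175.6]
ee_rot: [-180.0, -0.0, 93.6]
force: [0.5, -0.4, -2.7]
gripper_width: 20.0
gripper_force: 45.0
```

send_rows --steps '[[[0, 0, 0, 0, 0], [0, 0, 0, 0, 0], [0, 0, 0.5, 0, 0], [0, 0, 0, 0, 0], [0, 0, 0, 0, 0]]]'

```text
time_s: 9.13
ee_pos: [586.4, -39.8, 154.8]
ee_rot: [-179.8, -0.0, 93.4]
force: [0.5, -0.9, -3.0]
gripper_width: 20.1
gripper_force: 45.0
```

```bash
python3 - <<'E'
from h import *
x,y=st2w(160,32)
plan((x,y,117,93.6),(*st2w(0,32),117,93.6))
f=grab('wrist'); save(f,'w2.png')
E
```

```text
at [586.4 -39.8 154.8] [-1.7979e+02 -1.0000e-02  9.3390e+01] w 20.1 gf 45.0 F [ 0.5 -0.9 -3. ] t 9.1333
 turn -0.03 = 1 x -0.03
 shift [0.04 0.01 0.95] = 1 x [0.044 0.006 0.946]
 shift [-0. -4. -0.] = 4 x [-0. -1. -0.]
```

View pics/w2.png

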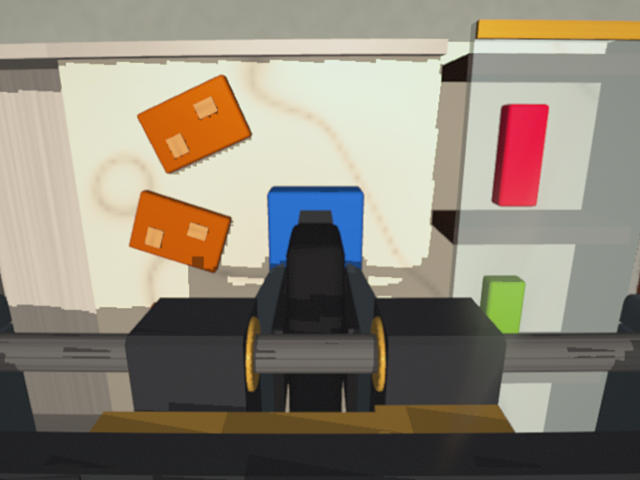

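The wrist view shows the scraper hanging straight at (315,225) behind the shards at (195,123) and (180,231). Next I'll lower it and wipe the first lane.

send_rows --steps '[[[0.04, 0, 0.5, 0, 0], [0, 0, 0.43, 0, 0], [0, 0, 0, 0, 0], [0, 0, 0, 0, 0]]]'

```text
time_s: 9.52
ee_pos: [587.5, -37.9, 118.9]
ee_rot: [-179.9, -0.0, 93.4]
force: [0.7, -0.0, -3.2]
gripper_width: 20.1
gripper_force: 45.0
```

send_rows --steps '[[[0, -0.4, 0, 0, 0], [0, -0.55, 0, 0, 0], [0, -0.55, 0, 0, 0], [0, -0.55, 0, 0, 0], [0, -0.55, 0, 0, 0]]]'

```text
time_s: 9.93
ee_pos: [484.3, -43.9, 120.6]
ee_rot: [179.8, 0.0, 93.4]
force: [0.2, 0.2, -1.9]
gripper_width: 19.6
gripper_force: 45.0
```

send_rows --steps '[[[0, -0.5, 0, 0, 0], [0, -0.4, 0, 0, 0], [0, -0.25, 0, 0, 0], [0, 0, 0, 0, 0]]]'

```text
time_s: 10.27
ee_pos: [436.9, -46.4, 120.1]
ee_rot: [179.9, 0.0, 93.4]
force: [-0.1, 0.6, -3.5]
gripper_width: 20.0
gripper_force: 45.0
```

```bash
cat >> h.py <<'E'
def chips(bx=(270,170,425,330)):
    f=grab('top')
    for c in blobs(mask(f,(0,140,60),(18,255,255),bx),60):
        r=rect(f,c,60); q=w2st(r[:2]-[1.5,1.8]); print(' chip',np.round(q,1),r[2:],cv2.contourArea(c))
    return f
E
python3 - <<'E'
from h import *
chips()
p=env.state(); print(w2st(p['ee_pos']))
plan((*st2w(10,32),117,93.6),(*st2w(10,32),150,93.6),(*st2w(160,-36),150,93.6),(*st2w(160,-36),117,93.6))
E
```

```text
chip [  88.6 -107.2] [58.2 39.1 21.1] 393.0
 chip [ 84.9 104.2] [56.5 37.9 25.3] 243.5
 chip [ 94.6 -38.8] [ 34.4  15.2 -89.5] 88.5
[11.88471876 32.89283322]
at [438.7 -46.4 120.1] [1.7982e+02 3.0000e-02 9.3370e+01] w 19.6 gf 45.0 F [-0.4 -0.  -2.4] t 10.3167
 turn -0.03 = 1 x -0.034
 shift [-0.02 -0.05  0.08] = 1 x [-0.022 -0.047  0.077]
 shift [ 0.    0.   -0.82] = 1 x [ 0.     0.    -0.825]
 shift [-1.7   3.75 -0.  ] = 5 x [-0.34  0.75 -0.  ]
 shift [0.   0.   0.82] = 1 x [0.    0.    0.825]
```

send_rows --steps '[[[0, 0, -0.8, -0.03, 0], [-0.34, 0.75, 0, 0, 0], [-0.34, 0.75, 0, 0, 0], [-0.34, 0.75, 0, 0, 0], [-0.34, 0.75, 0, 0, 0]]]'

```text
time_s: 10.73
ee_pos: [564.6, -93.6, 151.7]
ee_rot: [179.8, 0.0, 93.6]
force: [0.3, 0.1, -2.6]
gripper_width: 20.2
gripper_force: 45.0
```

send_rows --steps '[[[-0.34, 0.75, 0, 0, 0], [0, 0, 0, 0, 0], [0, 0, 0, 0, 0]]]'

```text
time_s: 10.98
ee_pos: [594.8, -105.2, 150.3]
ee_rot: [179.9, 0.0, 93.6]
force: [-0.4, 0.1, -2.5]
gripper_width: 20.1
gripper_force: 45.0
```

```bash
python3 - <<'E'
from h import *
chips()
plan((*st2w(160,-36),117,93.6),(*st2w(10,-36),117,93.6))
E
```

```text
chip [ 83.8 103.5] [59.2 38.1 25.5] 448.0
at [ 593.1 -104.7  150.2] [-1.7998e+02 -2.0000e-02  9.3600e+01] w 20.2 gf 45.0 F [-0.3 -0.  -3.4] t 11.0333
 shift [-0.03 -0.06  0.83] = 1 x [-0.026 -0.058  0.831]
 shift [-0.   -3.75 -0.  ] = 4 x [-0.    -0.938 -0.   ]
```

send_rows --steps '[[[-0.03, -0.06, 0.45, 0, 0], [0, 0, 0.4, 0, 0], [0, 0, 0, 0, 0], [0, -0.4, 0, 0, 0], [0, -0.55, 0, 0, 0]]]'

```text
time_s: 11.45
ee_pos: [552.9, -107.9, 117.3]
ee_rot: [179.9, 0.0, 93.7]
force: [0.8, 0.2, -3.3]
gripper_width: 19.8
gripper_force: 45.0
```

send_rows --steps '[[[0, -0.55, 0.01, 0, 0], [0, -0.55, 0.01, 0, 0], [0, -0.55, 0, 0, 0], [0, -0.5, 0, 0, 0], [0, -0.4, 0, 0, 0]]]'

```text
time_s: 11.87
ee_pos: [448.0, -114.2, 116.9]
ee_rot: [-180.0, -0.0, 93.6]
force: [-1.1, 0.1, -2.5]
gripper_width: 20.0
gripper_force: 45.0
```

send_rows --steps '[[[0, -0.25, 0, 0, 0], [0, 0, 0, 0, 0], [0, 0, 0, 0, 0]]]'

```text
time_s: 12.12
ee_pos: [440.7, -115.3, 116.8]
ee_rot: [179.9, 0.0, 93.6]
force: [0.1, -0.1, -2.8]
gripper_width: 20.1
gripper_force: 45.0
```

```bash
python3 - <<'E'
from h import *
p=env.state(); print(w2st(p['ee_pos']))
plan((*st2w(10,-36),150,93.6),(*st2w(165,98),150,93.6),(*st2w(165,98),117,93.6))
E
```

```text
[  9.5769903  -36.01194639]
at [ 440.7 -115.3  116.8] [1.7986e+02 3.0000e-02 9.3590e+01] w 20.1 gf 45.0 F [ 0.1 -0.1 -2.8] t 12.1167
 shift [ 0.    0.01 -0.83] = 1 x [ 0.     0.011 -0.83 ]
 shift [ 3.35  3.87 -0.  ] = 6 x [ 0.558  0.646 -0.   ]
 shift [0.   0.   0.82] = 1 x [0.    0.    0.825]
```

send_rows --steps '[[[0, 0, -0.83, 0, 0], [0.555, 0.645, 0, 0, 0], [0.555, 0.645, 0, 0, 0], [0.555, 0.645, 0, 0, 0], [0.555, 0.645, 0, 0, 0]]]'

```text
time_s: 12.53
ee_pos: [540.0, -18.8, 149.7]
ee_rot: [179.9, 0.0, 93.6]
force: [0.6, -1.3, -1.9]
gripper_width: 19.8
gripper_force: 45.0
```

send_rows --steps '[[[0.555, 0.645, 0, 0, 0], [0.555, 0.645, 0, 0, 0], [0, 0, 0, 0, 0], [0, 0, 0, 0, 0]]]'

```text
time_s: 12.87
ee_pos: [588.2, 29.1, 148.6]
ee_rot: [180.0, -0.0, 93.8]
force: [-0.1, -0.6, -3.2]
gripper_width: 20.1
gripper_force: 45.0
```

```bash
python3 - <<'E'
from h import *
chips()
f=grab('wrist'); save(f,'w3.png')
plan((*st2w(165,98),117,93.6),(*st2w(10,98),117,93.6))
# lip
for uv in [(300,0)]: pass
E
```

```text
chip [  55.5 -112.9] [59.6 38.7 82.8] 458.0
 chip [-28.9 -32. ] [56.  37.   3.7] 426.0
 chip [-29.2  25.6] [55.3 31.8  3.5] 333.0
at [586.2  27.5 148.7] [-1.7994e+02  1.0000e-02  9.3640e+01] w 19.5 gf 45.0 F [ 0.   0.7 -2.9] t 12.9667
 shift [0.02 0.03 0.79] = 1 x [0.016 0.031 0.792]
 shift [-0.   -3.87 -0.  ] = 4 x [-0.    -0.969 -0.   ]
```

View pics/w3.png

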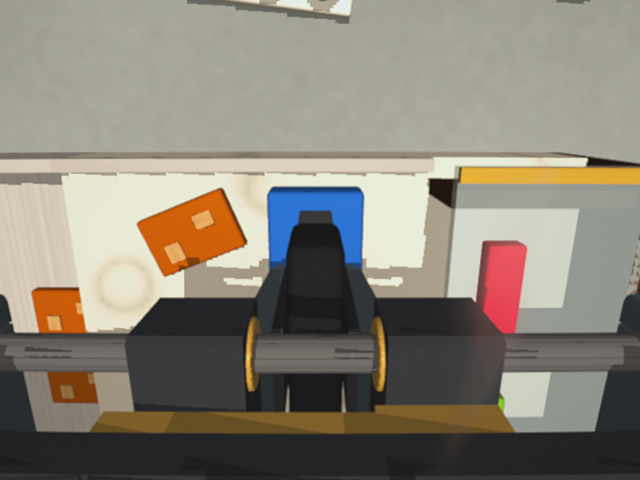

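Two shards are in the gutter at the lower left, (60,310) and (75,385). The next shard, at (192,232), lies in front of the scraper and the lip is just clear.

send_rows --steps '[[[0, 0.03, 0.42, 0, 0], [0, 0, 0.38, 0, 0], [0, 0, 0, 0, 0], [0, -0.4, 0, 0, 0], [0, -0.55, 0, 0, 0]]]'

```text
time_s: 13.38
ee_pos: [550.5, 24.3, 117.6]
ee_rot: [179.9, 0.0, 93.5]
force: [-0.0, 0.0, -2.8]
gripper_width: 19.9
gripper_force: 45.0
```

send_rows --steps '[[[0, -0.55, 0, 0, 0], [0, -0.55, 0, 0, 0], [0, -0.55, 0, 0, 0], [0, -0.55, 0, 0, 0], [0, -0.45, 0, 0, 0]]]'

```text
time_s: 13.8
ee_pos: [441.6, 17.7, 117.9]
ee_rot: [-180.0, -0.0, 93.5]
force: [0.2, 0.3, -3.8]
gripper_width: 20.0
gripper_force: 45.0
```

send_rows --steps '[[[0, -0.3, 0, 0, 0], [0, 0, 0, 0, 0], [0, 0, 0, 0, 0]]]'

```text
time_s: 14.05
ee_pos: [432.4, 17.4, 118.0]
ee_rot: [179.8, 0.0, 93.6]
force: [0.2, 0.5, -3.5]
gripper_width: 20.1
gripper_force: 45.0
```

```bash
python3 - <<'E'
from h import *
p=env.state(); print(w2st(p['ee_pos']))
plan((*st2w(10,98),160,93.6),(*st2w(150,-98),160,93.6),(*st2w(150,-98),117,93.6))
E
```

```text
[ 9.59988936 96.98835873]
at [432.4  17.4 118. ] [179.84   0.    93.57] w 20.1 gf 45.0 F [ 0.2  0.5 -3.5] t 14.05
 shift [ 0.03  0.01 -1.05] = 2 x [ 0.013  0.005 -0.525]
 shift [-4.9  3.5 -0. ] = 7 x [-0.7  0.5 -0. ]
 shift [0.   0.   1.08] = 2 x [0.    0.    0.538]
```

send_rows --steps '[[[0, 0, -0.55, 0, 0], [0, 0, -0.5, 0, 0], [-0.7, 0.5, 0, 0, 0], [-0.7, 0.5, 0, 0, 0], [-0.7, 0.5, 0, 0, 0]]]'

```text
time_s: 14.47
ee_pos: [499.6, -63.6, 160.2]
ee_rot: [179.8, 0.0, 93.7]
force: [0.4, 0.6, -2.7]
gripper_width: 19.6
gripper_force: 45.0
```

send_rows --steps '[[[-0.7, 0.5, 0, 0, 0], [-0.7, 0.5, 0, 0, 0], [-0.7, 0.5, 0, 0, 0], [-0.69, 0.5, 0, 0, 0], [0, 0, 0, 0, 0]]]'

```text
time_s: 14.88
ee_pos: [589.7, -174.6, 158.7]
ee_rot: [179.6, 0.3, 93.4]
force: [0.4, 0.0, -1.8]
gripper_width: 19.9
gripper_force: 45.0
```

send_rows --steps '[[[0, 0, 0, 0, 0], [0, 0, 0, 0, 0]]]'

```text
time_s: 15.05
ee_pos: [584.0, -168.8, 158.5]
ee_rot: [-180.0, -0.0, 93.6]
force: [0.1, 0.5, -3.0]
gripper_width: 19.9
gripper_force: 45.0
```

```bash
python3 - <<'E'
from h import *
f=chips(); save(f,'t3.png'); p=env.state(); print(w2st(p['ee_pos']))
plan((*st2w(150,-98),117,93.6),(*st2w(10,-98),117,93.6))
E
```

```text
chip [-31.5 114.4] [55.8 37.1  4.8] 429.0
 chip [-28.7  28.3] [56.3 37.1  3.5] 425.0
 chip [-28.8 -27.6] [57.  29.7  0.5] 228.5
[148.90748858 -97.87843577]
at [ 583.7 -168.3  158.7] [-1.7996e+02 -4.0000e-02  9.3620e+01] w 19.7 gf 45.0 F [ 0.2  1.1 -2.1] t 15.1
 shift [-0.    0.03  1.04] = 2 x [-0.002  0.014  0.522]
 shift [-0.  -3.5 -0. ] = 4 x [-0.    -0.875 -0.   ]
```

View pics/t3.png

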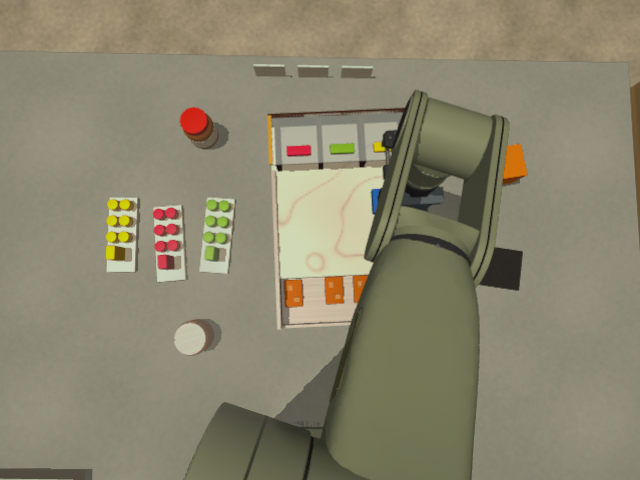

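Three shards lie in the gutter at (294,293), (334,290) and (360,289). The fourth is hidden under the arm, so I'll wipe the last lane.

send_rows --steps '[[[0, 0, 0.52, 0, 0], [0, 0, 0.52, 0, 0], [0, 0, 0, 0, 0], [0, -0.4, 0, 0, 0], [0, -0.5, 0, 0, 0]]]'

```text
time_s: 15.52
ee_pos: [548.5, -170.3, 118.1]
ee_rot: [179.9, 0.0, 93.7]
force: [-0.1, -0.7, -3.1]
gripper_width: 19.7
gripper_force: 45.0
```

send_rows --steps '[[[0, -0.5, 0, 0, 0], [0, -0.5, 0, 0, 0], [0, -0.5, 0, 0, 0], [0, -0.5, 0, 0, 0], [0, -0.4, 0, 0, 0]]]'

```text
time_s: 15.93
ee_pos: [450.4, -176.3, 118.6]
ee_rot: [180.0, 0.0, 93.7]
force: [-1.8, -0.3, -3.3]
gripper_width: 20.1
gripper_force: 45.0
```

send_rows --steps '[[[0, -0.25, 0, 0, 0], [0, 0, 0, 0, 0], [0, 0, 0, 0, 0]]]'

```text
time_s: 16.18
ee_pos: [442.7, -177.7, 118.4]
ee_rot: [179.9, 0.0, 93.6]
force: [-0.4, -0.0, -2.3]
gripper_width: 19.9
gripper_force: 45.0
```

```bash
python3 - <<'E'
from h import *
p=env.state(); print(w2st(p['ee_pos']))
plan((*st2w(10,-98),190,93.6),(461,-387,190,93.6),(461,-387,70,93.6))
E
```

```text
[  7.61714821 -98.34138029]
at [ 442.7 -177.7  118.4] [1.7987e+02 4.0000e-02 9.3600e+01] w 19.9 gf 45.0 F [-0.4 -0.  -2.3] t 16.1833
 shift [ 0.01  0.06 -1.79] = 2 x [ 0.004  0.03  -0.895]
 shift [-5.26  0.07 -0.  ] = 6 x [-0.877  0.011 -0.   ]
 shift [0. 0. 3.] = 3 x [0. 0. 1.]
```

send_rows --steps '[[[0, 0, -0.9, 0, 0], [0, 0, -0.9, 0, 0], [-0.88, 0.01, 0, 0, 0], [-0.88, 0.01, 0, 0, 0], [-0.88, 0.01, 0, 0, 0]]]'

```text
time_s: 16.6
ee_pos: [451.8, -284.3, 191.0]
ee_rot: [179.8, 0.1, 93.7]
force: [0.3, -0.0, -3.5]
gripper_width: 20.0
gripper_force: 45.0
```

send_rows --steps '[[[-0.88, 0.01, 0, 0, 0], [-0.88, 0.01, 0, 0, 0], [-0.86, 0.01, 0, 0, 0], [0, 0, 0, 0, 0], [0, 0, 0, 0, 0]]]'

```text
time_s: 17.02
ee_pos: [458.6, -389.3, 188.9]
ee_rot: [180.0, -0.0, 93.5]
force: [0.8, 1.1, -3.1]
gripper_width: 19.5
gripper_force: 45.0
```

```bash
python3 - <<'E'
from h import *
chips()
plan((461,-387,190,93.6),(461,-387,72,93.6))
f=grab('wrist'); save(f,'w4.png')
E
```

```text
chip [ -18.7 -107.4] [ 57.6  36.9 -85.8] 438.0
 chip [-28.8 -32.2] [56.2 37.5  3.7] 432.0
 chip [-31.4 114.4] [56.  37.1  4.8] 430.0
 chip [-28.7  28.3] [56.3 37.1  3.5] 425.0
at [ 458.3 -387.8  188.9] [-1.800e+02 -7.000e-02  9.357e+01] w 19.8 gf 45.0 F [ 0.4 -0.  -4.6] t 17.0667
 shift [ 0.02  0.07 -0.03] = 1 x [ 0.016  0.068 -0.027]
 shift [0.   0.   2.95] = 3 x [0.    0.    0.983]
```

View pics/w4.png

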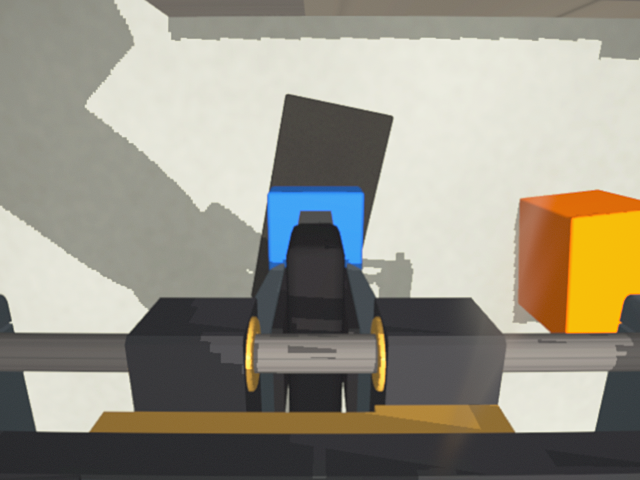

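All four shards are in the gutter. The wrist view shows the scraper at (315,225) hanging over the mat, whose far corners are at (287,95) and (392,117). I'll set it down.

send_rows --steps '[[[0.02, 0.06, 0.95, 0, 0], [0, 0, 0.95, 0, 0], [0, 0, 0.9, 0, 0], [0, 0, 0, 0, 0], [0, 0, 0, 0, 0]]]'

```text
time_s: 17.53
ee_pos: [459.5, -384.7, 76.6]
ee_rot: [-179.8, -0.2, 93.7]
force: [0.4, -0.8, -2.5]
gripper_width: 19.8
gripper_force: 45.0
```

send_rows --steps '[[[0, 0, 0.1, 0, 0], [0, 0, 0.05, 0, 0], [0, 0, 0, 0, 0], [0, 0, 0, 0, 0]]]'

```text
time_s: 17.87
ee_pos: [460.7, -387.1, 73.2]
ee_rot: [179.9, 0.1, 93.6]
force: [-0.3, -1.1, -3.4]
gripper_width: 19.7
gripper_force: 45.0
```

send_rows --steps '[[[0, 0, 0.08, 0, 0], [0, 0, 0.04, 0, 0], [0, 0, 0, 0, 0], [0, 0, 0, 0, 0]]]'

```text
time_s: 18.2
ee_pos: [460.4, -387.1, 68.1]
ee_rot: [179.9, 0.1, 93.6]
force: [0.4, -0.5, 4.9]
gripper_width: 19.8
gripper_force: 45.0
```

```bash
python3 - <<'E'
from h import *
plan((461,-387,68,93.6))
E
```

```text
at [ 460.4 -387.1   68.1] [1.7991e+02 8.0000e-02 9.3600e+01] w 19.8 gf 45.0 F [ 0.4 -0.5  4.9] t 18.2
 shift [0.   0.01 0.  ] = 1 x [0.002 0.014 0.003]
```

send_rows --steps '[[[0, 0, 0, 0, 0.5], [0, 0, 0, 0, 0.5], [0, 0, 0, 0, 0.5], [0, 0, 0, 0, 0.5], [0, 0, 0, 0, 0.5]]]'

```text
time_s: 18.62
ee_pos: [459.9, -386.5, 66.5]
ee_rot: [-180.0, -0.0, 93.6]
force: [-0.3, -0.0, -0.2]
gripper_width: 45.2
gripper_force: 0.0
```

send_rows --steps '[[[0, 0, -0.5, 0, 0.5], [0, 0, -0.9, 0, 0.5], [0, 0, -0.9, 0, 0.5], [0, 0, -0.9, 0, 0.5], [0, 0, 0, -0.97, 0.6]]]'

```text
time_s: 19.03
ee_pos: [463.1, -389.2, 202.7]
ee_rot: [179.5, 0.6, 100.4]
force: [0.6, -0.6, 0.3]
gripper_width: 50.0
gripper_force: 0.0
```

send_rows --steps '[[[0, 0, 0, -0.97, 0.6], [0, 0, 0, -0.97, 0.6], [0, 0, 0, -0.97, 0.6], [0, 0, 0, -0.97, 0.6], [0, 0, 0, -0.97, 0.6]]]'

```text
time_s: 19.45
ee_pos: [459.9, -386.5, 194.6]
ee_rot: [180.0, -0.0, 134.0]
force: [0.1, 0.5, -0.1]
gripper_width: 54.7
gripper_force: 0.0
```

send_rows --steps '[[[0, 0, 0, -0.97, 0.6], [0, 0, 0, -0.97, 0.6], [0, 0, 0, -0.97, 0.6], [0, 0, 0, -0.97, 0.6], [0, 0, 0, -0.97, 0.6]]]'

```text
time_s: 19.87
ee_pos: [459.9, -386.5, 194.4]
ee_rot: [180.0, -0.0, 167.3]
force: [-0.1, 0.2, 0.8]
gripper_width: 55.1
gripper_force: 0.0
```

send_rows --steps '[[[0, 0, 0, -0.97, 0.6], [0, 0, 0, -0.97, 0.6], [0, 0, 0, 0, 0.6]]]'

```text
time_s: 20.12
ee_pos: [459.9, -386.5, 194.5]
ee_rot: [180.0, -0.0, -179.6]
force: [-0.2, 1.3, -0.3]
gripper_width: 54.9
gripper_force: 0.0
```

```bash
cat >> h.py <<'E'
def white(f,bx):
    m=cv2.inRange(H(f),(0,0,120),(179,30,255)); b=np.zeros_like(m); b[bx[1]:bx[3],bx[0]:bx[2]]=255; return m&b
def trays(f,col,bx=(90,180,250,300)):
    """macaron rows + grip block; macaron tops z34"""
    lo,hi=COL[col]; C=cloud(f); m=mask(f,lo,hi,bx)>0
    P=C[m]; g=P[P[:,2]>50]; k=P[(P[:,2]<40)&(P[:,2]>29)]
    (gx,gy),s,_=cv2.minAreaRect(g[:,:2].astype(np.float32))
    (kx,ky),s2,_=cv2.minAreaRect(k[:,:2].astype(np.float32))
    print(col,'grip',np.round([gx,gy],1),np.round(s,0),'gz',np.round(np.percentile(g[:,2],90),1),'mac',np.round([kx,ky],1),np.round(s2,0),'yaw',round(float(np.degrees(np.arctan2(ky-gy,kx-gx))),1))
E
python3 - <<'E'
from h import *
f=grab('top'); np.savez('t5.npz',**f)
for k in COL: trays(f,k)
g=grab('side')
for k in COL: trays(g,k,(190,130,310,230))
plan((455,312,200,180))
r=blobs(mask(f,(100,120,40),(130,255,255),(420,200,560,320)),30)
print([rect(f,c,26) for c in r])
E
```

```text
red grip [436.3 153.6] [339.  28.] gz 68.6 mac [526.3 320.1] [93. 49.] yaw 61.6
green grip [446.7 103.1] [246.  28.] gz 67.8 mac [546.  209.2] [49. 92.] yaw 46.9
yellow grip [445.1 209.8] [453.  27.] gz 68.4 mac [544.  424.9] [93. 52.] yaw 65.3Traceback (most recent call last):
  File "<stdin>", line 5, in <module>
  File "h.py", line 58, in trays
    print(col,'grip',np.round([gx,gy],1),np.round(s,0),'gz',np.round(np.percentile(g[:,2],90),1),'mac',np.round([kx,ky],1),np.round(s2,0),'yaw',round(float(np.degrees(np.arctan2(ky-gy,kx-gx))),1))
                                                                     ~~~~~~~~~~~~~^^^^^^^^^^^
    return _quantile_unchecked(
        a, q, axis, out, overwrite_input, method, keepdims, weights)
    return _ureduce(a,
                    func=_quantile_ureduce_func,
    ...<5 lines>...
                    overwrite_input=overwrite_input,
                    method=method)
    r = func(a, **kwargs)
    result = _quantile(arr,
                       quantiles=q,
    ...<2 lines>...
                       out=out,
                       weights=wgt)
    slices_having_nans = np.isnan(arr[-1, ...])
                                  ~~~^^^^^^^^^
IndexError: index -1 is out of bounds for axis 0 with size 0
```

```bash
sed -i "s/g=P\[P\[:,2\]>50\]/g=P[(P[:,2]>50)\&(P[:,2]<72)]/" h.py; python3 - <<'E'
from h import *
f=dict(np.load('t5.npz'))
for k in COL: trays(f,k)
plan((470,211,200,180))
r=blobs(mask(f,(100,120,40),(130,255,255),(420,200,560,320)),30)
print([rect(f,c,26) for c in r])
E
```

```text
red grip [452.9 312.1] [28. 18.] gz 68.4 mac [526.3 320.1] [93. 49.] yaw 6.2
green grip [473.4 213.2] [17. 28.] gz 67.5 mac [546.  209.2] [49. 92.] yaw -3.1
yellow grip [471.1 423.6] [27. 18.] gz 68.2 mac [544.  424.9] [93. 52.] yaw 1.0
at [ 459.9 -386.6  194.5] [ 1.7998e+02 -1.0000e-02 -1.7987e+02] w 54.5 gf 0.0 F [-0.5 -0.7 -0.1] t 20.2167
 shift [-0.25 14.94 -0.14] = 15 x [-0.017  0.996 -0.009]
[array([ 460.6, -369.6,   62.7,   50.9,  -87.9])]
```

send_rows --steps '[[[-0.02, 0.99, 0, 0, 0.6], [-0.02, 0.99, 0, 0, 0.6], [-0.02, 0.99, 0, 0, 0.6], [-0.02, 0.99, 0, 0, 0.6], [-0.02, 0.99, 0, 0, 0.6]]]'

```text
time_s: 20.63
ee_pos: [462.5, -186.9, 194.7]
ee_rot: [180.0, 0.0, -179.9]
force: [0.8, 0.8, 1.0]
gripper_width: 54.7
gripper_force: 0.0
```

send_rows --steps '[[[-0.02, 0.99, 0, 0, 0.6], [-0.02, 0.99, 0, 0, 0.6], [-0.02, 0.99, 0, 0, 0.6], [-0.02, 0.99, 0, 0, 0.6], [-0.02, 0.99, 0, 0, 0.6]]]'

```text
time_s: 21.05
ee_pos: [465.5, 11.3, 195.0]
ee_rot: [180.0, 0.0, -179.9]
force: [0.7, 0.5, -0.3]
gripper_width: 55.1
gripper_force: 0.0
```

send_rows --steps '[[[-0.02, 0.99, 0, 0, 0.6], [-0.02, 0.99, 0, 0, 0.6], [-0.02, 0.99, 0, 0, 0.6], [-0.02, 0.99, 0, 0, 0.6], [0, 0.99, 0, 0, 0.6]]]'

```text
time_s: 21.47
ee_pos: [467.7, 209.5, 194.9]
ee_rot: [180.0, 0.0, -179.8]
force: [0.5, -0.9, 0.2]
gripper_width: 54.8
gripper_force: 0.0
```

send_rows --steps '[[[0, 0, 0, 0, 0.6], [0, 0, 0, 0, 0.6], [0, 0, 0, 0, 0.6]]]'

```text
time_s: 21.72
ee_pos: [467.7, 207.1, 194.6]
ee_rot: [-180.0, -0.0, -179.7]
force: [-0.5, -0.3, -0.7]
gripper_width: 54.6
gripper_force: 0.0
```

```bash
python3 - <<'E'
from h import *
f=grab('wrist'); save(f,'w5.png'); np.savez('w5.npz',**f)
for k in COL:
    try: trays(f,k,(0,0,640,480))
    except Exception as e: print(k,'no')
plan((473,213,200,177))
E
```

```text
red grip [453.  310.1] [29. 19.] gz 66.3 mac [496.9 315.5] [118.  51.] yaw 7.0
green grip [472.2 212.5] [19. 30.] gz 66.5 mac [514.8 209.3] [ 50. 115.] yaw -4.2
yellow grip [470.6 421.1] [29. 19.] gz 66.2 mac [524.8 422.5] [59. 51.] yaw 1.5
at [467.8 206.5 194.7] [-1.7997e+02 -2.0000e-02 -1.7978e+02] w 54.2 gf 0.0 F [ 0.  -0.5  0.4] t 21.7667
 turn 0.47 = 1 x 0.468
 shift [-0.12  0.17 -0.13] = 1 x [-0.122  0.168 -0.134]
```

View pics/w5.png

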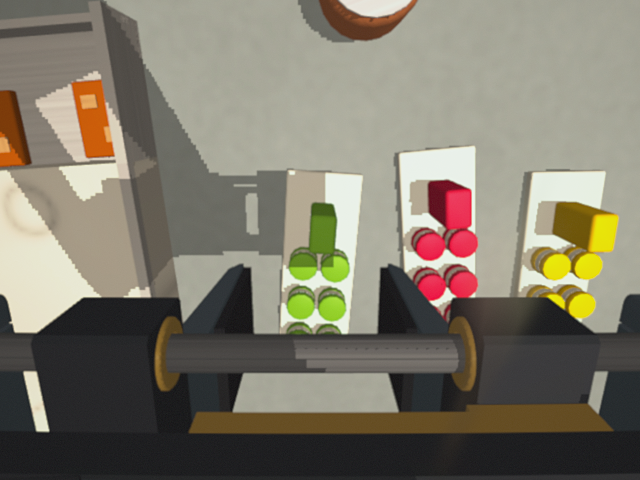

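The wrist view shows the grip blocks: green (322,227), red (450,203) and yellow (586,227). All three trays match the top view. I'll grasp green first.

```bash
python3 - <<'E'
from h import *
plan((472.5,212.7,194,176),(472.5,212.7,36,176))
E
```

```text
at [467.8 206.5 194.7] [-1.7997e+02 -2.0000e-02 -1.7978e+02] w 54.2 gf 0.0 F [ 0.  -0.5  0.4] t 21.7667
 turn 0.61 = 1 x 0.613
 shift [-0.11  0.16  0.02] = 1 x [-0.107  0.162  0.016]
 shift [0.   0.   3.95] = 4 x [0.    0.    0.988]
```

send_rows --steps '[[[-0.12, 0.15, 0, 0.61, 0.6], [0, 0, 0.9, 0, 0.6], [0, 0, 0.9, 0, 0.6], [0, 0, 0, 0, 0.6], [0, 0, 0, 0, 0.6]]]'

```text
time_s: 22.18
ee_pos: [471.8, 211.7, 122.0]
ee_rot: [-179.9, -0.2, 176.0]
force: [0.1, -0.9, 0.4]
gripper_width: 54.9
gripper_force: 0.0
```

```bash
python3 - <<'E'
from h import *
plan((472.5,212.7,36,176))
E
```

```text
at [471.8 211.7 122. ] [-179.89   -0.2   175.97] w 54.9 gf 0.0 F [ 0.1 -0.9  0.4] t 22.1833
 shift [-0.01  0.03  2.15] = 3 x [-0.005  0.009  0.716]
```

send_rows --steps '[[[-0.01, 0.02, 0.75, 0, 0.6], [0, 0, 0.75, 0, 0.6], [0, 0, 0.63, 0, 0.6], [0, 0, 0, 0, 0.6], [0, 0, 0, 0, 0]]]'

```text
time_s: 22.6
ee_pos: [474.2, 214.1, 38.9]
ee_rot: [180.0, 0.1, 176.1]
force: [-0.1, 0.2, 0.4]
gripper_width: 50.7
gripper_force: 0.0
```

send_rows --steps '[[[0, 0, 0, 0, 0], [0, 0, 0, 0, 0], [0, 0, 0, 0, 0], [0, 0, 0, 0, 0], [0, 0, 0, 0, 0]]]'

```text
time_s: 23.02
ee_pos: [473.7, 214.2, 38.7]
ee_rot: [180.0, 0.1, 176.1]
force: [-0.8, -1.9, 3.9]
gripper_width: 19.8
gripper_force: 45.0
```

send_rows --steps '[[[0, 0, 0, 0, 0], [0, 0, 0, 0, 0], [0, 0, 0, 0, 0]]]'

```text
time_s: 23.27
ee_pos: [473.6, 214.2, 38.7]
ee_rot: [180.0, 0.1, 176.1]
force: [-1.5, -1.7, 7.1]
gripper_width: 19.4
gripper_force: 45.0
```

send_rows --steps '[[[0, 0, -0.4, 0, 0], [0, 0, -0.8, 0, 0], [0, 0, -0.8, 0, 0], [0, 0, -0.4, 0, 0], [0, 0, 0, 0, 0]]]'

```text
time_s: 23.68
ee_pos: [475.2, 215.3, 137.0]
ee_rot: [179.8, 0.4, 176.1]
force: [0.8, -0.2, -3.3]
gripper_width: 20.2
gripper_force: 45.0
```

```bash
python3 - <<'E'
from h import *
# grip block at tray x -45: TCP at station x = tray_x-45
plan((*st2w(120-45,0),130,183.6),(*st2w(120-45,0),90,183.6),(*st2w(249-45,0),90,183.6))
chips()
E
```

```text
at [475.2 215.3 137. ] [179.79   0.38 176.12] w 20.2 gf 45.0 F [ 0.8 -0.2 -3.3] t 23.6833
 turn -1.09 = 2 x -0.544
 shift [-0.26 -7.3   0.18] = 8 x [-0.032 -0.912  0.022]
 shift [-0.  0.  1.] = 1 x [-0.  0.  1.]
 shift [-3.22  0.   -0.  ] = 4 x [-0.806  0.    -0.   ]
 chip [ -18.7 -107.4] [ 57.5  36.9 -86. ] 436.0
 chip [-28.8 -32.2] [56.1 37.5  3.7] 431.0
 chip [-31.6 114.6] [55.6 36.8  4.1] 425.0
 chip [-28.7  28.3] [56.3 37.1  3.5] 425.0
```

send_rows --steps '[[[0, 0, 0, -0.54, 0], [0, 0, 0, -0.54, 0], [-0.03, -0.91, 0, 0, 0], [-0.03, -0.91, 0, 0, 0], [-0.03, -0.91, 0, 0, 0]]]'

```text
time_s: 24.15
ee_pos: [481.5, 104.5, 130.9]
ee_rot: [-180.0, -0.3, -176.3]
force: [0.5, -0.9, -4.1]
gripper_width: 19.8
gripper_force: 45.0
```

send_rows --steps '[[[-0.03, -0.91, 0, 0, 0], [-0.03, -0.91, 0, 0, 0], [-0.03, -0.91, 0, 0, 0], [-0.03, -0.91, 0, 0, 0], [-0.03, -0.9, 0, 0, 0]]]'

```text
time_s: 24.57
ee_pos: [498.8, -76.8, 131.0]
ee_rot: [179.9, -0.3, -176.5]
force: [0.3, 0.2, -4.4]
gripper_width: 19.8
gripper_force: 45.0
```

send_rows --steps '[[[0, 0, 0, 0, 0], [0, 0, 0, 0, 0], [0, 0, 0, 0, 0]]]'

```text
time_s: 24.82
ee_pos: [499.2, -75.0, 131.6]
ee_rot: [179.9, -0.2, -176.5]
force: [-0.5, 0.3, -4.2]
gripper_width: 19.9
gripper_force: 45.0
```

```bash
python3 - <<'E'
from h import *
f=grab('wrist'); save(f,'w6.png'); np.savez('w6.npz',**f)
g=grab('top'); save(g,'t6.png')
plan((*st2w(75,0),91,183.6),(*st2w(204,0),91,183.6))
E
```

```text
at [499.8 -74.2 132.4] [ 1.7994e+02 -1.4000e-01 -1.7639e+02] w 19.6 gf 45.0 F [ 0.1 -0.2 -3.6] t 24.9167
 shift [-0.1  -0.03  1.04] = 2 x [-0.048 -0.016  0.518]
 shift [-3.22  0.   -0.  ] = 4 x [-0.806  0.    -0.   ]
```

View pics/w6.png

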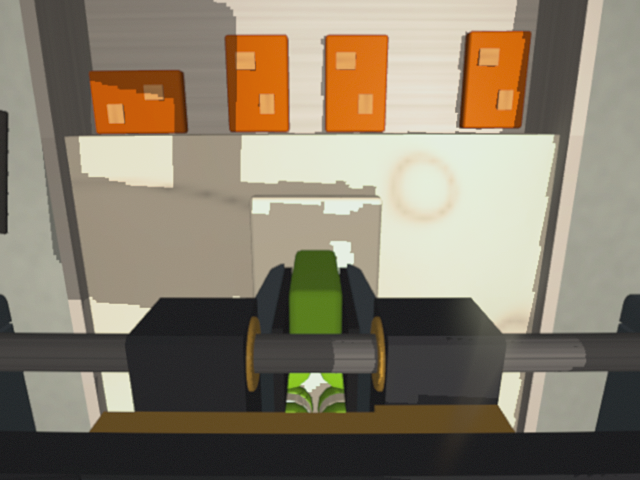

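The wrist view shows all four shards in the gutter, with the tray square over the slab. The slab's front corners are at (66,136) and (556,134), which I'll use to check the station's origin.

```bash
python3 - <<'E'
from h import *
f=dict(np.load('w6.npz'))
q=onplane(f,[(66,136),(556,134)],50); d=q[1]-q[0]; print(np.round(q,1),np.round(q.mean(0),1),'len',np.linalg.norm(d),'yaw',np.degrees(np.arctan2(-d[0],d[1])), 'vs',O)
q=onplane(f,[(252,199),(380,199)],45); print(w2st(q), np.diff(w2st(q),axis=0))
f=dict(np.load('w5.npz'));
E
```

```text
[[ 440.1 -225.2   50. ]
 [ 421.4   62.    50. ]] [430.8 -81.6  50. ] len 287.8504209312705 yaw 3.710538316946124 vs [428.9 -80. ]
[[ 40.79386478 -38.20858896]
 [ 40.9388021   40.86723911]] [[ 0.14493733 79.07582807]]
```

```bash
sed -i 's/^O=.*/O=np.array([430.0,-81.0]); YS=3.65/' h.py; python3 - <<'E'
from h import *
plan((*st2w(75,0),91,183.65),(*st2w(202,0),91,183.65))
E
```

```text
at [499.8 -74.2 132.4] [ 1.7994e+02 -1.4000e-01 -1.7639e+02] w 19.6 gf 45.0 F [ 0.1 -0.2 -3.6] t 24.9167
 shift [-0.12 -0.06  1.04] = 2 x [-0.061 -0.029  0.518]
 shift [-3.18  0.   -0.  ] = 4 x [-0.794  0.    -0.   ]
```

send_rows --steps '[[[-0.12, -0.05, 0.52, 0, 0], [0, 0, 0.5, 0, 0], [0, 0, 0, 0, 0], [0, 0, 0, 0, 0]]]'

```text
time_s: 25.25
ee_pos: [504.8, -75.9, 92.1]
ee_rot: [180.0, -0.2, -176.4]
force: [0.4, 0.3, -3.7]
gripper_width: 19.9
gripper_force: 45.0
```

```bash
python3 - <<'E'
from h import *
plan((*st2w(202,0),91,183.65))
E
```

```text
at [504.8 -75.9  92.1] [ 1.7995e+02 -1.6000e-01 -1.7636e+02] w 19.9 gf 45.0 F [ 0.4  0.3 -3.7] t 25.25
 shift [-3.18 -0.01  0.03] = 4 x [-0.794 -0.002  0.007]
```

send_rows --steps '[[[-0.5, 0, 0.02, 0, 0], [-0.6, 0, 0, 0, 0], [-0.6, 0, 0, 0, 0], [-0.6, 0, 0, 0, 0], [-0.5, 0, 0, 0, 0]]]'

```text
time_s: 25.67
ee_pos: [619.5, -69.3, 93.4]
ee_rot: [-180.0, 0.1, -176.4]
force: [-0.2, 0.8, -3.3]
gripper_width: 19.9
gripper_force: 45.0
```

send_rows --steps '[[[-0.3, 0, 0, 0, 0], [0, 0, 0, 0, 0], [0, 0, 0, 0, 0]]]'

```text
time_s: 25.92
ee_pos: [629.4, -68.8, 92.5]
ee_rot: [180.0, -0.0, -176.4]
force: [0.0, -0.4, -4.0]
gripper_width: 20.0
gripper_force: 45.0
```

send_rows --steps '[[[-0.08, 0, 0, 0, 0], [0, 0, 0, 0, 0]]]'

```text
time_s: 26.08
ee_pos: [632.2, -69.0, 92.4]
ee_rot: [180.0, 0.0, -176.4]
force: [1.0, 0.4, -3.7]
gripper_width: 19.6
gripper_force: 45.0
```

```bash
python3 - <<'E'
from h import *
print(w2st(env.state()['ee_pos']))
plan((*st2w(205,0),89,183.65))
E
```

```text
[202.51918444  -0.9242908 ]
at [632.2 -69.   92.4] [ 1.8000e+02  1.0000e-02 -1.7645e+02] w 19.6 gf 45.0 F [ 1.   0.4 -3.7] t 26.0833
 shift [-0.06  0.02  0.08] = 1 x [-0.062  0.023  0.084]
```

send_rows --steps '[[[-0.07, 0, 0.04, 0, 0], [0, 0, 0, 0, 0], [0, 0, 0, 0, 0]]]'

```text
time_s: 26.33
ee_pos: [635.1, -69.1, 90.3]
ee_rot: [180.0, -0.0, -176.5]
force: [-0.0, 0.3, -3.2]
gripper_width: 19.6
gripper_force: 45.0
```

send_rows --steps '[[[-0.05, 0, 0.05, 0, 0], [0, 0, 0, 0, 0], [0, 0, 0, 0, 0]]]'

```text
time_s: 26.58
ee_pos: [636.2, -69.1, 88.7]
ee_rot: [-180.0, -0.1, -176.4]
force: [-5.0, -0.8, 1.7]
gripper_width: 19.6
gripper_force: 45.0
```

send_rows --steps '[[[-0.05, 0, 0.05, 0, 0], [0, 0, 0, 0, 0], [0, 0, 0, 0, 0]]]'

```text
time_s: 26.83
ee_pos: [636.3, -69.1, 88.6]
ee_rot: [180.0, -0.3, -176.4]
force: [-12.9, -0.7, 12.8]
gripper_width: 19.5
gripper_force: 45.0
```

send_rows --steps '[[[0, 0, 0, 0, 0.6], [0, 0, 0, 0, 0.6], [0, 0, 0, 0, 0.6], [0, 0, 0, 0, 0.6], [0, 0, 0, 0, 0.6]]]'

```text
time_s: 27.25
ee_pos: [639.8, -68.8, 86.2]
ee_rot: [180.0, 0.0, -176.5]
force: [-0.6, -0.1, 0.2]
gripper_width: 50.2
gripper_force: 0.0
```

send_rows --steps '[[[0, 0, 0, 0, 0.6], [0, 0, -0.8, 0, 0.6], [0, 0, -0.9, 0, 0.6], [0, 0, -0.9, 0, 0.6], [0, 0, 0, 0, 0.6]]]'

```text
time_s: 27.67
ee_pos: [643.6, -69.3, 198.5]
ee_rot: [-179.8, 0.8, -176.5]
force: [1.1, -0.1, 1.2]
gripper_width: 54.5
gripper_force: 0.0
```

```bash
python3 - <<'E'
from h import *
plan((453,305,194,183.65))
f=grab('wrist'); save(f,'w7.png')
E
```

```text
at [643.6 -69.3 198.5] [-179.84    0.84 -176.45] w 54.5 gf 0.0 F [ 1.1 -0.1  1.2] t 27.6667
 shift [4.16 9.64 0.11] = 11 x [0.378 0.877 0.01 ]
```

View pics/w7.png

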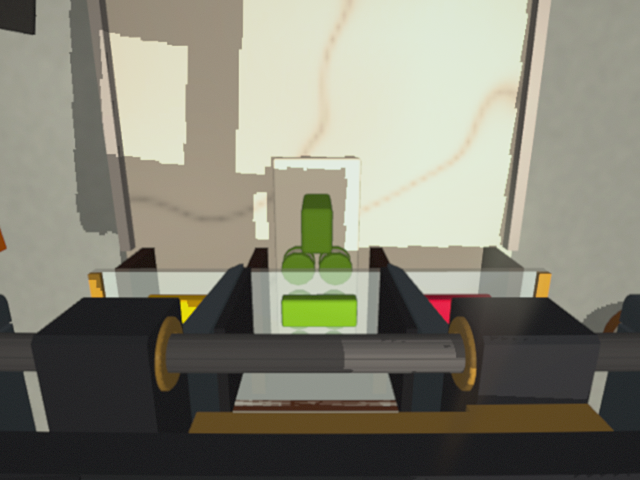

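The green tray is in the middle bay under its tag, with its grip block at (317,222). Red next.

send_rows --steps '[[[0.37, 0.88, 0, 0, 0.6], [0.37, 0.88, 0, 0, 0.6], [0.37, 0.88, 0, 0, 0.6], [0.37, 0.88, 0, 0, 0.6], [0.37, 0.88, 0, 0, 0.6]]]'

```text
time_s: 28.13
ee_pos: [553.0, 103.5, 188.9]
ee_rot: [-180.0, -0.1, -176.5]
force: [0.5, 0.8, 0.7]
gripper_width: 54.5
gripper_force: 0.0
```

send_rows --steps '[[[0.37, 0.88, 0, 0, 0.6], [0.37, 0.88, 0, 0, 0.6], [0.37, 0.88, 0, 0, 0.6], [0.37, 0.88, 0, 0, 0.6], [0.37, 0.88, 0, 0, 0.6]]]'

```text
time_s: 28.55
ee_pos: [468.2, 274.6, 189.1]
ee_rot: [-180.0, -0.1, -176.5]
force: [0.5, 0.9, -0.3]
gripper_width: 54.8
gripper_force: 0.0
```

send_rows --steps '[[[0.37, 0.88, 0, -0.42, 0.6], [0, 0, 0, 0, 0.6], [0, 0, 0, 0, 0.6], [0, 0, 0, 0, 0.6]]]'

```text
time_s: 28.88
ee_pos: [452.7, 307.1, 189.4]
ee_rot: [-179.9, -0.1, -173.5]
force: [-0.6, 0.2, -0.4]
gripper_width: 54.9
gripper_force: 0.0
```

```bash
python3 - <<'E'
from h import *
f=grab('wrist')
for k in ['red','yellow']: trays(f,k,(0,0,640,480))
plan((453,310.7,194,186.5),(453,310.7,38,186.5))
g=grab('top')
for k in ['green']:
    lo,hi=COL[k]; C=cloud(g); m=mask(g,lo,hi,(270,160,420,240))>0; P=C[m]; P=P[(P[:,2]>105)&(P[:,2]<122)]; r=cv2.minAreaRect(P[:,:2].astype(np.float32)); print(k,'grip st',w2st(np.array(r[0])),r[1])
E
```

```text
red grip [452.2 310.8] [29. 19.] gz 66.5 mac [494.7 315.6] [115.  49.] yaw 6.5
yellow grip [470.8 421.7] [30. 19.] gz 66.4 mac [505.5 423.1] [20. 46.] yaw 2.3
at [453.1 306.6 189.6] [-1.7994e+02 -6.0000e-02 -1.7362e+02] w 54.9 gf 0.0 F [0.4 0.  0.1] t 28.9333
 shift [-0.01  0.1  -0.11] = 1 x [-0.01   0.101 -0.11 ]
 shift [-0.   0.   3.9] = 4 x [-0.     0.     0.975]
green grip st [205.48197289   1.13577051] (29.40056610107422, 18.68975257873535)
```

send_rows --steps '[[[0, 0.1, 0.8, 0, 0.6], [0, 0, 0.9, 0, 0.6], [0, 0, 0.9, 0, 0.6], [0, 0, 0.8, 0, 0.6], [0, 0, 0.35, 0, 0.6]]]'

```text
time_s: 29.4
ee_pos: [450.9, 308.5, 36.3]
ee_rot: [-179.8, -0.4, -173.7]
force: [0.0, 0.4, -1.0]
gripper_width: 54.7
gripper_force: 0.0
```

send_rows --steps '[[[0, 0, 0, 0, 0.6], [0, 0, 0, 0, 0.6], [0, 0, 0, 0, 0], [0, 0, 0, 0, 0], [0, 0, 0, 0, 0]]]'

```text
time_s: 29.82
ee_pos: [453.6, 312.0, 41.9]
ee_rot: [179.9, 0.2, -173.6]
force: [0.3, -0.2, 0.3]
gripper_width: 37.4
gripper_force: 0.0
```

send_rows --steps '[[[0, 0, 0, 0, 0], [0, 0, 0, 0, 0], [0, 0, 0, 0, 0], [0, 0, 0, 0, 0], [0, 0, 0, 0, 0]]]'

```text
time_s: 30.23
ee_pos: [452.7, 311.7, 41.0]
ee_rot: [180.0, 0.0, -173.6]
force: [-0.5, -0.4, 5.0]
gripper_width: 20.1
gripper_force: 45.0
```

send_rows --steps '[[[0, 0, -0.4, 0, 0], [0, 0, -0.8, 0, 0], [0, 0, -0.8, 0, 0], [0, 0, -0.4, 0, 0], [0, 0, 0, 0, 0]]]'

```text
time_s: 30.65
ee_pos: [454.2, 312.8, 139.5]
ee_rot: [179.8, 0.3, -173.6]
force: [0.1, 0.7, -4.1]
gripper_width: 20.0
gripper_force: 45.0
```

```bash
python3 - <<'E'
from h import *
plan((*st2w(75,90),133,183.65),(*st2w(75,90),91,183.65),(*st2w(203,90),91,183.65))
E
```

```text
at [454.2 312.8 139.5] [ 179.81    0.35 -173.57] w 20.0 gf 45.0 F [ 0.1  0.7 -4.1] t 30.65
 turn 0.4 = 1 x 0.404
 shift [-0.64 -7.54  0.16] = 8 x [-0.08  -0.942  0.02 ]
 shift [-0.    0.    1.05] = 2 x [-0.     0.     0.525]
 shift [-3.2  0.  -0. ] = 4 x [-0.8  0.  -0. ]
```

send_rows --steps '[[[0, 0, 0, 0.4, 0], [-0.08, -0.94, 0, 0, 0], [-0.08, -0.94, 0, 0, 0], [-0.08, -0.94, 0, 0, 0], [-0.08, -0.94, 0, 0, 0]]]'

```text
time_s: 31.07
ee_pos: [473.2, 160.5, 133.9]
ee_rot: [-179.9, -0.3, -176.3]
force: [0.1, -0.5, -4.6]
gripper_width: 19.6
gripper_force: 45.0
```

send_rows --steps '[[[-0.08, -0.94, 0, 0, 0], [-0.08, -0.94, 0, 0, 0], [-0.08, -0.94, 0, 0, 0], [-0.08, -0.94, 0, 0, 0], [0, 0, 0, 0, 0]]]'

```text
time_s: 31.48
ee_pos: [496.8, 7.2, 134.2]
ee_rot: [-179.8, -0.2, -176.6]
force: [0.5, 0.8, -4.1]
gripper_width: 19.7
gripper_force: 45.0
```

send_rows --steps '[[[0, 0, 0.5, 0, 0], [0, 0, 0.3, 0, 0], [0, 0, 0, 0, 0], [0, 0, 0, 0, 0]]]'

```text
time_s: 31.82
ee_pos: [495.8, 13.2, 102.4]
ee_rot: [180.0, -0.3, -176.3]
force: [0.9, -0.5, -2.5]
gripper_width: 20.0
gripper_force: 45.0
```

```bash
python3 - <<'E'
from h import *
print(w2st(env.state()['ee_pos']))
plan((*st2w(75,90),93,183.65),(*st2w(203,90),93,183.65))
E
```

```text
[71.61366793 89.81554104]
at [495.8  13.2 102.4] [ 179.97   -0.27 -176.32] w 20.0 gf 45.0 F [ 0.9 -0.5 -2.5] t 31.8167
 shift [-0.08  0.    0.24] = 1 x [-0.085  0.005  0.236]
 shift [-3.2  0.  -0. ] = 4 x [-0.8  0.  -0. ]
```

send_rows --steps '[[[0, 0, 0.2, 0, 0], [-0.4, 0, 0.03, 0, 0], [-0.6, 0, 0, 0, 0], [-0.6, 0, 0, 0, 0], [-0.6, 0, 0, 0, 0]]]'

```text
time_s: 32.23
ee_pos: [586.4, 19.2, 95.2]
ee_rot: [180.0, 0.1, -176.3]
force: [0.2, -0.1, -3.4]
gripper_width: 19.4
gripper_force: 45.0
```

send_rows --steps '[[[-0.6, 0, 0, 0, 0], [-0.4, 0, 0, 0, 0], [0, 0, 0, 0, 0], [0, 0, 0, 0, 0]]]'

```text
time_s: 32.57
ee_pos: [625.0, 21.6, 94.5]
ee_rot: [180.0, -0.0, -176.3]
force: [-0.8, 0.7, -4.9]
gripper_width: 19.8
gripper_force: 45.0
```

send_rows --steps '[[[-0.07, 0, 0, 0, 0], [0, 0, 0, 0, 0], [0, 0, 0, 0, 0]]]'

```text
time_s: 32.82
ee_pos: [627.3, 21.5, 95.4]
ee_rot: [180.0, 0.0, -176.3]
force: [-0.5, 0.5, -3.6]
gripper_width: 19.6
gripper_force: 45.0
```

```bash
python3 - <<'E'
from h import *
print(w2st(env.state()['ee_pos']))
plan((*st2w(207,90),90.5,183.65))
E
```

```text
[203.45331386  89.74238661]
at [627.3  21.5  95.4] [ 1.8000e+02  2.0000e-02 -1.7632e+02] w 19.6 gf 45.0 F [-0.5  0.5 -3.6] t 32.8167
 shift [-0.09  0.01  0.12] = 1 x [-0.089  0.006  0.123]
```

send_rows --steps '[[[-0.06, 0, 0.06, 0, 0], [0, 0, 0, 0, 0], [0, 0, 0, 0, 0]]]'

```text
time_s: 33.07
ee_pos: [629.7, 21.6, 92.6]
ee_rot: [180.0, -0.1, -176.3]
force: [-0.7, -0.3, -4.3]
gripper_width: 20.0
gripper_force: 45.0
```

send_rows --steps '[[[-0.05, 0, 0.05, 0, 0], [0, 0, 0, 0, 0], [0, 0, 0, 0, 0]]]'

```text
time_s: 33.32
ee_pos: [629.5, 21.6, 91.0]
ee_rot: [180.0, -0.3, -176.3]
force: [-8.1, -1.1, 2.3]
gripper_width: 19.7
gripper_force: 45.0
```

send_rows --steps '[[[-0.03, 0, 0.03, 0, 0], [0, 0, 0, 0, 0], [0, 0, 0, 0, 0]]]'

```text
time_s: 33.57
ee_pos: [629.5, 21.6, 90.9]
ee_rot: [180.0, -0.4, -176.3]
force: [-14.4, -1.1, 9.0]
gripper_width: 19.8
gripper_force: 45.0
```

send_rows --steps '[[[0, 0, 0, 0, 0.6], [0, 0, 0, 0, 0.6], [0, 0, 0, 0, 0.6], [0, 0, 0, 0, 0.6], [0, 0, 0, 0, 0.6]]]'

```text
time_s: 33.98
ee_pos: [634.1, 21.8, 89.7]
ee_rot: [180.0, 0.1, -176.3]
force: [0.7, 0.3, -0.1]
gripper_width: 50.2
gripper_force: 0.0
```

send_rows --steps '[[[0, 0, 0, 0, 0.6], [0, 0, -0.8, 0, 0.6], [0, 0, -0.9, 0, 0.6], [0, 0, -0.9, 0, 0.6], [0, 0, 0, 0.31, 0.6]]]'

```text
time_s: 34.4
ee_pos: [637.7, 21.8, 201.8]
ee_rot: [-180.0, 0.9, -178.5]
force: [1.3, 0.9, 0.5]
gripper_width: 54.3
gripper_force: 0.0
```

send_rows --steps '[[[0, 0, 0, 0, 0.6], [0, 0, 0, 0, 0.6]]]'

```text
time_s: 34.57
ee_pos: [633.1, 21.8, 193.1]
ee_rot: [180.0, -0.0, -178.4]
force: [0.5, -1.2, -0.5]
gripper_width: 54.7
gripper_force: 0.0
```

```bash
python3 - <<'E'
from h import *
plan((471,416,192,181.5))
E
```

```text
at [633.1  21.8 193.1] [ 1.7999e+02 -4.0000e-02 -1.7841e+02] w 54.7 gf 0.0 F [ 0.5 -1.2 -0.5] t 34.5667
 shift [3.79 9.96 0.03] = 11 x [0.345 0.905 0.003]
```

send_rows --steps '[[[0.345, 0.905, 0, 0, 0.6], [0.345, 0.905, 0, 0, 0.6], [0.345, 0.905, 0, 0, 0.6], [0.345, 0.905, 0, 0, 0.6], [0.345, 0.905, 0, 0, 0.6]]]'

```text
time_s: 34.98
ee_pos: [557.7, 201.9, 191.4]
ee_rot: [-179.9, -0.2, -178.4]
force: [0.4, 0.4, 0.1]
gripper_width: 54.8
gripper_force: 0.0
```

send_rows --steps '[[[0.345, 0.905, 0, 0, 0.6], [0.345, 0.905, 0, 0, 0.6], [0.345, 0.905, 0, 0, 0.6], [0.345, 0.905, 0, 0, 0.6], [0.345, 0.905, 0, 0, 0.6]]]'

```text
time_s: 35.4
ee_pos: [483.9, 380.9, 191.4]
ee_rot: [-179.9, -0.2, -178.4]
force: [0.2, 1.1, -0.6]
gripper_width: 54.7
gripper_force: 0.0
```

send_rows --steps '[[[0.345, 0.905, 0, 0, 0.6], [0, 0, 0, 0, 0.6], [0, 0, 0, 0, 0.6], [0, 0, 0, 0, 0.6]]]'

```text
time_s: 35.73
ee_pos: [470.5, 414.9, 191.9]
ee_rot: [-179.8, -0.1, -178.4]
force: [-0.1, -0.5, -0.0]
gripper_width: 54.7
gripper_force: 0.0
```

```bash
python3 - <<'E'
from h import *
f=grab('wrist'); trays(f,'yellow',(0,0,640,480))
plan((471,422,192,181.5),(471,422,38,181.5))
E
```

```text
Traceback (most recent call last):
  File "h.py", line 58, in trays
    print(col,'grip',np.round([gx,gy],1),np.round(s,0),'gz',np.round(np.percentile(g[:,2],90),1),'mac',np.round([kx,ky],1),np.round(s2,0),'yaw',round(float(np.degrees(np.arctan2(ky-gy,kx-gx))),1))
                                                                     ~~~~~~~~~~~~~^^^^^^^^^^^
IndexError: index -1 is out of bounds for axis 0 with size 0
```

The yellow block isn't where expected, so the tray may have been knocked or the view shadowed. Looking again.

```bash
python3 - <<'E'
from h import *
f=grab('wrist'); save(f,'w8.png'); np.savez('w8.npz',**f)
plan((471,422,192,181.5))
E
```

```text
at [471.3 414.3 192.7] [-1.7991e+02 -7.0000e-02 -1.7852e+02] w 54.5 gf 0.0 F [ 0.3  0.1 -0.2] t 35.8333
 shift [0.   0.19 0.02] = 1 x [0.002 0.194 0.017]
```

View pics/w8.png

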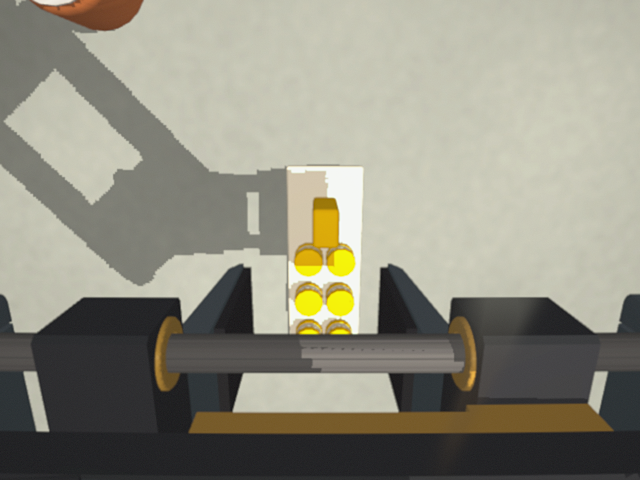

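The tray hasn't moved: its block is at (326,222), and only the hue had shifted. I'll widen the mask.

```bash
python3 - <<'E'
from h import *
f=dict(np.load('w8.npz')); COL['yellow']=[(19,150,80),(34,255,255)]; trays(f,'yellow',(250,180,400,345))
E
```

```text
yellow grip [470.1 422.1] [30. 19.] gz 66.7 mac [514.1 422.5] [118.  49.] yaw 0.5
```

send_rows --steps '[[[0.02, 0.19, 0.8, 0.14, 0.6], [0, 0, 0.9, 0, 0.6], [0, 0, 0.9, 0, 0.6], [0, 0, 0.8, 0, 0.6], [0, 0, 0.42, 0, 0.6]]]'

```text
time_s: 36.25
ee_pos: [468.8, 420.0, 36.6]
ee_rot: [-179.7, -0.3, -179.5]
force: [0.3, -0.7, 0.0]
gripper_width: 55.0
gripper_force: 0.0
```

send_rows --steps '[[[0, 0, 0, 0, 0.6], [0, 0, 0, 0, 0.6], [0, 0, 0, 0, 0], [0, 0, 0, 0, 0], [0, 0, 0, 0, 0]]]'

```text
time_s: 36.67
ee_pos: [471.1, 423.9, 42.7]
ee_rot: [179.9, 0.2, -179.4]
force: [-0.0, -0.5, -0.1]
gripper_width: 37.6
gripper_force: 0.0
```

send_rows --steps '[[[0, 0, 0, 0, 0], [0, 0, 0, 0, 0], [0, 0, 0, 0, 0], [0, 0, 0, 0, 0], [0, 0, 0, 0, 0]]]'

```text
time_s: 37.08
ee_pos: [470.1, 423.3, 41.5]
ee_rot: [180.0, 0.0, -179.4]
force: [-0.7, -1.9, 4.8]
gripper_width: 19.9
gripper_force: 45.0
```

send_rows --steps '[[[0, 0, -0.4, 0, 0], [0, 0, -0.8, 0, 0], [0, 0, -0.9, 0, 0], [0, 0, -0.9, 0, 0], [0, 0, -0.9, 0, 0]]]'

```text
time_s: 37.5
ee_pos: [469.3, 423.0, 197.1]
ee_rot: [-179.9, -0.1, -179.4]
force: [0.7, 0.5, -2.8]
gripper_width: 19.9
gripper_force: 45.0
```

send_rows --steps '[[[0, 0, 0, -0.46, 0], [0, 0, 0, 0, 0], [0, 0, 0, 0, 0]]]'

```text
time_s: 37.75
ee_pos: [469.2, 422.8, 195.4]
ee_rot: [-179.9, -0.1, -176.3]
force: [-0.6, 0.0, -3.2]
gripper_width: 19.9
gripper_force: 45.0
```

```bash
python3 - <<'E'
from h import *
plan((*st2w(75,-90),193,183.65),(*st2w(75,-90),93,183.65))
E
```

```text
at [469.2 422.8 195.4] [-1.7992e+02 -1.3000e-01 -1.7632e+02] w 19.9 gf 45.0 F [-0.6  0.  -3.2] t 37.75
 shift [ -0.1  -14.76   0.06] = 15 x [-0.006 -0.984  0.004]
 shift [-0.   0.   2.5] = 3 x [-0.     0.     0.833]
```

send_rows --steps '[[[0, -0.98, 0, 0, 0], [0, -0.98, 0, 0, 0], [0, -0.98, 0, 0, 0], [0, -0.98, 0, 0, 0], [0, -0.98, 0, 0, 0]]]'

```text
time_s: 38.17
ee_pos: [481.1, 225.6, 194.1]
ee_rot: [-179.9, -0.3, -176.3]
force: [1.3, -0.6, -2.9]
gripper_width: 19.9
gripper_force: 45.0
```

send_rows --steps '[[[0, -0.98, 0, 0, 0], [0, -0.98, 0, 0, 0], [0, -0.98, 0, 0, 0], [0, -0.98, 0, 0, 0], [0, -0.98, 0, 0, 0]]]'

```text
time_s: 38.58
ee_pos: [493.8, 30.3, 194.5]
ee_rot: [180.0, -0.3, -176.3]
force: [0.8, 0.2, -2.8]
gripper_width: 19.5
gripper_force: 45.0
```

send_rows --steps '[[[0, -0.98, 0, 0, 0], [0, -0.98, 0, 0, 0], [0, -0.98, 0, 0, 0], [0, -0.98, 0, 0, 0], [0, -0.98, 0, 0, 0]]]'

```text
time_s: 39.0
ee_pos: [506.8, -164.8, 194.3]
ee_rot: [179.9, -0.3, -176.3]
force: [1.2, -0.6, -2.7]
gripper_width: 19.9
gripper_force: 45.0
```

send_rows --steps '[[[0, 0, 0, 0, 0], [0, 0, 0, 0, 0], [0, 0, 0, 0, 0]]]'

```text
time_s: 39.25
ee_pos: [507.2, -162.9, 194.8]
ee_rot: [179.9, -0.2, -176.3]
force: [-0.6, -0.1, -1.8]
gripper_width: 19.6
gripper_force: 45.0
```

```bash
python3 - <<'E'
from h import *
plan((*st2w(75,-90),130,183.65),(*st2w(75,-90),94,183.65),(*st2w(203,-90),94,183.65))
E
```

```text
at [ 507.2 -162.9  194.8] [ 179.86   -0.22 -176.34] w 19.6 gf 45.0 F [-0.6 -0.1 -1.8] t 39.25
 shift [-0.08 -0.08  1.62] = 2 x [-0.039 -0.042  0.81 ]
 shift [-0.   0.   0.9] = 1 x [-0.   0.   0.9]
 shift [-3.2  0.  -0. ] = 4 x [-0.8  0.  -0. ]
```

send_rows --steps '[[[-0.04, -0.08, 0.8, 0, 0], [0, 0, 0.8, 0, 0], [0, 0, 0.6, 0, 0], [0, 0, 0.25, 0, 0], [0, 0, 0, 0, 0]]]'

```text
time_s: 39.67
ee_pos: [508.1, -164.4, 95.9]
ee_rot: [179.8, -0.4, -176.2]
force: [0.1, -0.6, -2.4]
gripper_width: 19.4
gripper_force: 45.0
```

send_rows --steps '[[[0, 0, 0, 0, 0], [0, 0, 0, 0, 0]]]'

```text
time_s: 39.83
ee_pos: [511.5, -166.3, 100.2]
ee_rot: [-179.9, 0.2, -176.2]
force: [0.6, -0.1, -2.5]
gripper_width: 19.4
gripper_force: 45.0
```

```bash
python3 - <<'E'
from h import *
print(w2st(env.state()['ee_pos']))
plan((*st2w(203,-90),94,183.65))
E
```

```text
[ 75.93339378 -90.35230723]
at [ 511.5 -166.3  100.2] [-1.7994e+02  1.6000e-01 -1.7620e+02] w 19.4 gf 45.0 F [ 0.6 -0.1 -2.5] t 39.8333
 shift [-3.18  0.01  0.16] = 4 x [-0.794  0.002  0.039]
```

send_rows --steps '[[[0, 0, 0.12, 0, 0], [-0.4, 0, 0, 0, 0], [-0.6, 0, 0, 0, 0], [-0.6, 0, 0, 0, 0], [-0.6, 0, 0, 0, 0]]]'

```text
time_s: 40.25
ee_pos: [599.6, -160.9, 95.2]
ee_rot: [-180.0, 0.1, -176.3]
force: [0.9, -0.1, -3.7]
gripper_width: 19.6
gripper_force: 45.0
```

send_rows --steps '[[[-0.6, 0, 0, 0, 0], [-0.38, 0, 0, 0, 0], [0, 0, 0, 0, 0], [0, 0, 0, 0, 0]]]'

```text
time_s: 40.58
ee_pos: [637.6, -158.1, 94.2]
ee_rot: [-180.0, 0.1, -176.2]
force: [0.2, -0.0, -3.3]
gripper_width: 19.8
gripper_force: 45.0
```

send_rows --steps '[[[-0.05, 0, 0.04, 0, 0], [0, 0, 0, 0, 0], [0, 0, 0, 0, 0]]]'

```text
time_s: 40.83
ee_pos: [638.6, -158.2, 92.5]
ee_rot: [180.0, 0.0, -176.3]
force: [-0.5, -0.0, -2.5]
gripper_width: 19.6
gripper_force: 45.0
```

```bash
python3 - <<'E'
from h import *
print(w2st(env.state()['ee_pos']))
plan((*st2w(207,-90),91,183.65))
E
```

```text
[203.23556783 -90.30944755]
at [ 638.6 -158.2   92.5] [ 1.8000e+02  1.0000e-02 -1.7628e+02] w 19.6 gf 45.0 F [-0.5 -0.  -2.5] t 40.8333
 shift [-0.09  0.01  0.04] = 1 x [-0.094  0.008  0.038]
```

send_rows --steps '[[[-0.06, 0, 0.02, 0, 0], [0, 0, 0, 0, 0], [0, 0, 0, 0, 0]]]'

```text
time_s: 41.08
ee_pos: [641.1, -158.0, 91.6]
ee_rot: [180.0, -0.0, -176.3]
force: [-0.8, -0.2, -1.8]
gripper_width: 19.9
gripper_force: 45.0
```

send_rows --steps '[[[-0.05, 0, 0.03, 0, 0], [0, 0, 0, 0, 0], [0, 0, 0, 0, 0]]]'

```text
time_s: 41.33
ee_pos: [641.0, -158.0, 91.4]
ee_rot: [180.0, -0.3, -176.3]
force: [-9.1, -0.1, 6.0]
gripper_width: 19.9
gripper_force: 45.0
```

send_rows --steps '[[[-0.03, 0, 0.02, 0, 0], [0, 0, 0, 0, 0], [0, 0, 0, 0, 0]]]'

```text
time_s: 41.58
ee_pos: [641.0, -158.0, 91.4]
ee_rot: [180.0, -0.4, -176.3]
force: [-13.9, -0.6, 10.1]
gripper_width: 19.6
gripper_force: 45.0
```

Home. Release, retreat, then verify everything.

send_rows --steps '[[[0, 0, 0, 0, 0.6], [0, 0, 0, 0, 0.6], [0, 0, 0, 0, 0.6], [0, 0, 0, 0, 0.6], [0, 0, 0, 0, 0.6]]]'

```text
time_s: 42.0
ee_pos: [645.2, -157.7, 89.5]
ee_rot: [-180.0, 0.0, -176.2]
force: [-0.6, -0.6, -1.1]
gripper_width: 50.3
gripper_force: 0.0
```

send_rows --steps '[[[0, 0, 0, 0, 0.6], [0, 0, -0.8, 0, 0.6], [0, 0, -0.9, 0, 0.6], [0, 0, -0.9, 0, 0.6], [0, 0.9, -0.3, 0, 0.6]]]'

```text
time_s: 42.42
ee_pos: [645.4, -127.2, 211.2]
ee_rot: [-179.6, 0.6, -176.5]
force: [1.5, 0.9, 1.8]
gripper_width: 54.8
gripper_force: 0.0
```

send_rows --steps '[[[0.4, 0.9, 0, 0, 0.6], [0.4, 0.9, 0, 0, 0.6], [0.4, 0.9, 0, 0, 0.6], [0.4, 0.9, 0, 0, 0.6], [0.4, 0.9, 0, 0, 0.6]]]'

```text
time_s: 42.83
ee_pos: [549.8, 54.1, 205.6]
ee_rot: [180.0, 0.0, -176.3]
force: [1.0, 0.7, 0.1]
gripper_width: 54.7
gripper_force: 0.0
```

send_rows --steps '[[[0.4, 0.9, 0, 0, 0.6], [0.4, 0.9, 0, 0, 0.6], [0.4, 0.9, 0, 0, 0.6], [0.4, 0.9, 0, 0, 0.6], [0, 0, 0, 0, 0.6]]]'

```text
time_s: 43.25
ee_pos: [474.3, 197.3, 205.7]
ee_rot: [179.8, -0.1, -175.9]
force: [-0.2, -0.4, -0.8]
gripper_width: 54.6
gripper_force: 0.0
```

send_rows --steps '[[[0, 0, 0, 0, 0.6], [0, 0, 0, 0, 0.6], [0, 0, 0, 0, 0.6]]]'

```text
time_s: 43.5
ee_pos: [478.2, 191.2, 205.5]
ee_rot: [-180.0, 0.0, -176.3]
force: [-0.5, -0.6, 0.2]
gripper_width: 54.8
gripper_force: 0.0
```

```bash
python3 - <<'E'
from h import *
COL['yellow']=[(19,150,80),(34,255,255)]
g=chips(); save(g,'t9.png'); C=cloud(g)
for k,(lo,hi) in COL.items():
    m=mask(g,lo,hi,(270,160,420,240))>0; P=C[m]; P=P[(P[:,2]>105)&(P[:,2]<122)]; r=cv2.minAreaRect(P[:,:2].astype(np.float32)); print(k,'grip st',np.round(w2st(np.array(r[0])),1),np.round(r[1],0))
for n,bx in [('top',(420,200,560,320)),('side',(330,340,430,440))]:
    f=grab(n); print([rect(f,c,26) for c in blobs(mask(f,(100,120,40),(130,255,255),bx),30)])
plan()
E
```

```text
chip [ -19.8 -106.4] [ 57.5  36.9 -86. ] 436.0
 chip [-32.7 115.5] [54.8 38.   1.5] 432.0
 chip [-29.8 -31.1] [56.1 37.5  3.7] 431.0
 chip [-29.4  29.6] [56.8 36.1  0.9] 424.0
red grip st [214.1  93.7] [50. 22.]
green grip st [205.4   1.2] [29. 19.]
yellow grip st [233.7  23.8] [254.  42.]
[array([ 461.8, -383.7,   90.7,   51.1,  -86.4])]
[array([ 456.5, -390.4,   91.2,   56.5,  -85.5])]
at [478.1 191.  205.5] [-180.     -0.   -176.37] w 54.5 gf 0.0 F [-0.3 -0.   0.1] t 43.65
```

View pics/t9.png

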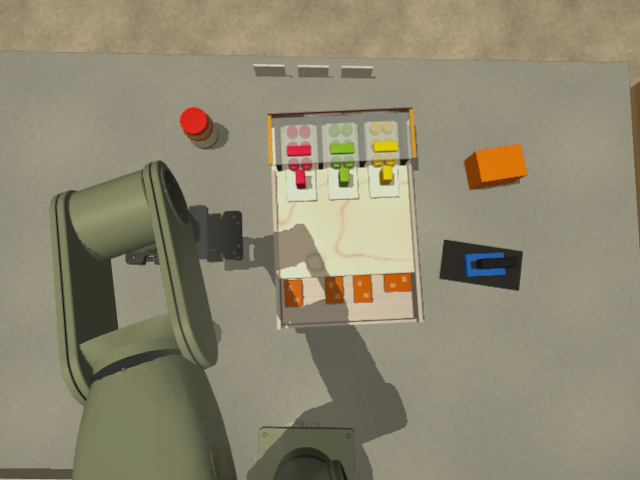

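The top view shows the three trays home under their tags, with grip blocks at (300,178), (344,176) and (387,173). All four shards are in the gutter, the scraper stands mid-mat at (488,264), and the jar and gift box are where they started. The can is hidden behind the arm, but nothing went near it.

```bash
python3 -c "
from workcell import env
print(env.job_done())"
```

```text
the job is handed in; nothing more can be done
None
```

The job is handed in: all four shards are in the gutter, the red, green and yellow trays are home in their own bays, and the scraper stands upright on its mat; I have not seen the judge's verdict.

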